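Lock the blue sweets chest with its hidden-slot key

ROBOT

A 7-joint arm with a two-finger parallel gripper is mounted at the origin on the work surface. World frame = base frame: x ahead of the robot, y to its left, z up, the work surface at z = 0. Lengths are in m, angles in rad, forces in N, time in s.
With the tool pointing down it reaches from about 0.425 to 1.025 m from the base axis. Payload 9.4 kg.
Tool frame: the origin (TCP) lies midway between the tips of the shut fingers; the grasp point (between the pads) lies 19 mm behind it (arm.grasp_offset is the distance from the TCP to the grasp point, in m); z points along the fingers, y is the line along which they close (so a half turn about z gives the same grasp; the last joint's range is limited). The gripper opens to 93 mm and grips with 3 to 60 N. Pads are 15 mm wide; open, the fingers measure 128 mm over their backs; the gripper's body (75 mm by 188 mm) begins 65 mm behind the grasp point.
Start: joints at [1.159, 0.599, -0.003, 1.599, 0.002, 0.943, -0.08], TCP at [0.238, -0.685, 0.193] pointing down, gripper open.
Joint ranges: [-2.57, 2.57], [-0.35, 1.97], [-1.29, 1.29], [0.11, 2.56], [-1.05, 4.19], [0.11, 1.86], [-2.63, 2.63]. Speed limits (rad/s): [2.22, 2.22, 3.01, 3.01, 3.14, 3.14, 3.14].

INTERFACE

Orientations are given as a unit quaternion [w, x, y, z].
In Python, from station import arm gives the robot as it stands.
- The arm moves only by the tool step_arm, never from a script. Its argument "targets" is a list of rows, each an object of numbers: "hand": the closure, from 0 (fully open) to 1 (shut); "dx", "dy", "dz": the shift along the tool's x, y, z as a fraction of full scale; "wx", "wy", "wz": the turn, a rotation vector about the tool's x, y, z as a fraction of full scale. A call has 1 to 20 rows; each row is the pose to reach, as a shift and turn from the pose commanded when the call began, along the tool's axes at that moment; what a row does not reach only later rows make up. Full scale, the value 1, is 30 cm for a shift and 90 degrees for a turn. A row lasts 1/12 s, in which the tool goes at most 41.7 mm and 7.16 degrees, less where a joint would pass 70% of its speed; a pose out of reach is approached as far as the arm can. A call with a number of a shift or a turn outside -1 to 1 is refused whole. A call with a gripper value outside its range is refused whole. The fingers move at their own pace and stop on an object; "grip_force" is the grip in N (left out, the last holds). Time passes only in rows, so rows that repeat a pose let the fingers close. It gives the time, the measured TCP pose, the force, the opening and the grip force at its end, in the units of the state.
- arm.get_obs(): the state, without advancing time (a new reading comes with each control period).
- arm.capture(name): name is "side" or "top" or "wrist"; returns the picture (480x640x3 uint8, red, green, blue); there is no depth.
- arm.get_calibration(name): a dict with "vfov" (degrees; the focal length in pixels is half the picture's height over the tangent of half this angle, whatever the lens; pixels are square), "cx", "cy" (the principal point, pixels), "rvec" (rotation vector, rad) and "tvec" (3), from world to camera coordinates, as OpenCV has them; the wrist camera has in their place "tool_from_camera" (4x4, takes a point from camera to tool coordinates, whose origin is the TCP and whose axes are the flange's). Camera axes: x right, y down, z forward; pixel columns grow to the right and rows downward; lengths in m; the calibration is good to about 2 mm. A picture is of the moment at which its call begins: read the wrist's pose just before it. get_calibration takes no time and is no camera call.
- arm.job_done(): hands the job in; it is judged then, once.
The state is a dict: "clock": time; "joint_positions": joint angles; "joint_velocities": joint speeds; "tau": joint torques, N m; "ee_pos": TCP position; "ee_rot": TCP orientation; "contact_force": force on the tool from outside, world axes, zero at the start; "moment": the same for the moment, N m; "opening": finger opening in m; "grasp_force": force on a finger pad.
Only numpy, scipy, OpenCV 4.12 (cv2) and the standard library are available. Lean on these libraries where they do the work, as an engineer would, in place of code of your own. Each camera call takes 0.05 s, during which the arm holds its last target. There are 200 camera calls.

TASK

Lock the blue chest with the orange-handled key from the wooden stand: rest the blade lightly in the lock's round bore, turn it gently back and forth until it drops fully into the hidden slot, then turn it clockwise to the stop so that the brass bolt is thrown all the way into the keeper. Then draw the key out and stand it back upright in its hole in the stand, fully home, and let go. Never force the key against the lock (keep well under 35 N), and leave everything else on the table and chest where it is.

Things in the scene. Friction and masses are not known exactly. Their poses are not given: they have to be found in the camera images.
- key: Loose key, 92 mm tall, 130 g, standing upright in the stand, handle up. Origin: centre of the blade's lower end; z runs up the key. From there up: flat steel blade 26 mm wide (x) x 6 mm thick (y) to 18 mm; barrel 16 mm across to 34 mm; round collar 40 mm across to 40 mm; neck 14 mm across to 52 mm; then the handle. A half turn about z makes no difference.
- key_handle (a point): Centre of the key's flat orange handle, on the key's axis 72 mm above its tip: handle 46 mm wide (x) x 14 mm thick (y) x 40 mm tall, in the same plane as the blade; axes as the key's.
- stand: Fixed wooden tool stand, 170 (x) x 75 (y) x 50 mm; origin at the centre of its underside. Two wooden shaping tools stand fixed in it, 58 mm to -x and 60 mm to +x of the key's hole, rising to 137 mm above the table.
- stand_hole (a point): Centre of the mouth of the stand's key hole, on the stand's top 50 mm above the table: a round hole 31 mm across, 44 mm deep, where the key stands at the start and must end. The collar rests on the stand's top, so the key's tip is then 34 mm below this point; any turn of the key about its axis will do.
- chest: Fixed blue insulated chest, 270 (x) x 330 (y) mm, lid top 170 mm above the table; origin under its centre, x points to its hinged rear. On the lid near the front (-x) edge is a black lock case 70 (x) x 84 (y) x 32 mm with a round key bore; in front of it, at the lid's edge, a steel keeper staple rises 28 mm over the lid. A wooden mould lies on the lid's rear.
- keyhole (a point): Centre of the mouth of the lock's vertical key bore, on top of the lock case 202 mm above the table; axes as the chest's, z up. The bore is 31 mm across (3 mm bevel). 14 mm below the mouth lies the flat face of the turning plug, with the slot in it.
- slot (a point): Centre of the slot's floor, 26 mm below the bore's mouth; axes as the chest's, NOT the slot's. The slot is 27.8 x 7.8 mm, 12 mm deep. Its long side lies within 0.5 rad either side of the chest's x axis, at an angle that differs each time, hidden by a thin dark dust flap without resistance; the blade drops in within about 0.07 rad of it. A key sliding on the face under 7 N does not turn the plug.
- bolt (a joint): Throw of the lock's brass bolt towards the chest's front, into the keeper: 0 drawn in (start), 0.017 m fully thrown. With the key in the slot the plug turns only clockwise seen from above, 1.2 rad (69 degrees) to a firm stop, with about 0.1 N m; the bolt moves in proportion, both stay where left. At the stop, 0.35 N m on the key already presses 35 N on the lock.
- mould: Bystander: small wooden sweet mould 85 x 55 x 22 mm on the rear of the chest's lid; origin under its centre.
- tumbler: Bystander: glass tumbler, 68 mm across, 85 mm high; origin under its centre.
- sweet_a: Bystander: green pumpkin-shaped sweet, 52 mm across, 37 mm high, on the dark slate; origin under its centre.
- sweet_b: Bystander: pale green pumpkin-shaped sweet, 46 mm across, 33 mm high, on the slate; origin under its centre.
- shaper: Bystander: wooden shaping bar 120 x 28 x 18 mm on the slate; origin under its centre.
- clearbox: Bystander: clear plastic box with white lid, 158 x 208 x 56 mm; origin under its centre.
- phone: Bystander: mobile phone lying flat, 148 x 74 x 8 mm; origin under its centre.
- pencil: Bystander: yellow pencil, 180 mm long, 8 mm thick, lying flat; origin under its centre.
Things that resemble listed ones, but are neither listed nor needed, are in the scene too. What is shaped like the stand but black, green or purple is not meant.

How it is judged:
On the way, in this order (a step that is already met when the one before it is completed fails the run):
1. the key's blade is dropped fully into the hidden slot, the bolt still drawn in (z of key in the frame of keyhole below -0.022 m and horizontal distance between key and keyhole below 0.005 m and angle between key's own z axis and vertical below 0.12 rad and value of joint bolt below 0.003 m), for 0.1 s.
2. the bolt is thrown fully with the key in the lock (value of joint bolt above 0.0155 m and z of key in the frame of keyhole below -0.018 m and horizontal distance between key and keyhole below 0.008 m), for 0.1 s.
At the end, for the whole second after the job is handed in: The bolt is thrown at least 15.5 of its 17 mm, and the key stands at rest and upright (within 0.08 rad) in the stand's hole, its axis within 6 mm of the hole's and its tip at least 30 mm below the stand's top (34 mm when fully home) (value of joint bolt above 0.0155 m and horizontal distance between key and stand_hole below 0.006 m and z of key in the frame of stand_hole below -0.03 m and angle between key's own z axis and vertical below 0.08 rad and linear speed of key below 0.02 m/s); the robot touches nothing.
It fails at once if the key is forced against the lock or chest with more than 35 N (contact force between key and chest above 35 N).
It fails at once if a bystander is moved more than 20 mm (distance of any of mould, tumbler, sweet_a, sweet_b, shaper, clearbox, phone, pencil from where it was at the start of the episode above 0.02 m).
It also fails if it takes over 64 s, if anything falls off the work surface, if the arm or the gripper's body presses on something with over 40 N, if the wrist force passes 120 N, or if a joint passes its speed limit or range.

## Working session

There is one attempt and no reset: what is moved stays moved. The work goes in short steps, Python scripts to look and compute and a tool call to move; the robot and the scene stay as the last step left them, time stands still between calls to the robot, and variables do not carry over. Pictures are saved under pics/ and viewed, at most 10 in all, crops included, and the job is handed in when it is done.

Besides the shell and the picture viewer there is one more tool, called after "Request:" as name(argument=value, ...) on one line, values as JSON. step_arm: Moves the arm, as the interface text tells. Shift numbers are shares of 30 cm and turn numbers shares of 90 degrees, none past 1 either way. Its arguments: {"type":"object","properties":{"targets":{"type":"array","items":{"type":"object","properties":{"hand":{"type":"number"},"dx":{"type":"number"},"dy":{"type":"number"},"dz":{"type":"number"},"wx":{"type":"number"},"wy":{"type":"number"},"wz":{"type":"number"}}}},"grip_force":{"type":"number"}},"required":["targets"]}

```bash
mkdir -p pics; ls
python3 - <<'E'
from station import arm
import cv2,numpy as np
o=arm.get_obs(); print({k:np.round(v,4).tolist() for k,v in o.items()})
for n in("side","top"):
    cv2.imwrite(f"pics/{n}0.png",arm.capture(n)[:,:,::-1]); print(n,arm.get_calibration(n))
print(arm.get_calibration("wrist"),arm.grasp_offset)
E
```

```text
pics
{'clock': 0.0, 'joint_positions': [1.1593, 0.6001, -0.0025, 1.6001, 0.0018, 0.9429, -0.0798], 'joint_velocities': [-0.0002, -0.0003, -0.0007, -0.0001, -0.0004, 0.0007, 0.0016], 'tau': [-0.0002, -76.506, 1.4972, -25.2345, -0.0524, 0.0169, 0.0001], 'ee_pos': [0.238, -0.6843, 0.1926], 'ee_rot': [-0.0007, 0.986, 0.1666, -0.0002], 'contact_force': [-0.7398, 0.3302, -0.031], 'moment': [0.0187, -0.0425, -0.0098], 'grasp_force': 0.0, 'opening': 0.0932}
side {'vfov': 43.74689550837546, 'cx': 316.3802712357531, 'cy': 244.45028541471726, 'rvec': array([ 0.43868476, -2.83277431,  0.97041178]), 'tvec': array([0.48010575, 0.18041151, 1.48411566])}
top {'vfov': 52.09429700983878, 'cx': 323.2861098176157, 'cy': 240.46213884979883, 'rvec': array([ 2.18369544, -2.15566104,  0.10661746]), 'tvec': array([-0.00888031,  0.48997002,  1.48463778])}
{'vfov': 66.6255905348579, 'cx': 322.8266549419701, 'cy': 235.8328078775675, 'tool_from_camera': array([[ 8.89195760e-05, -9.55387584e-01, -2.95354967e-01,
         8.27746259e-02],
       [ 9.99999996e-01,  9.02004733e-05,  9.28768313e-06,
         1.28304981e-03],
       [ 1.77678206e-05, -2.95354966e-01,  9.55387588e-01,
        -1.89700586e-01],
       [ 0.00000000e+00,  0.00000000e+00,  0.00000000e+00,
         1.00000000e+00]])} 0.0188
```

View pics/side0.png

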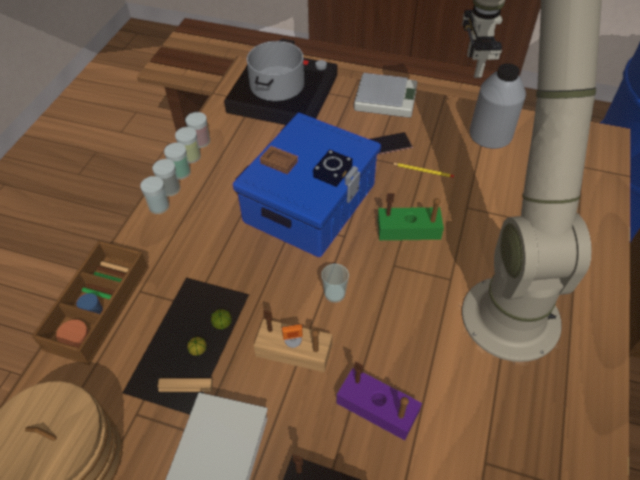

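View pics/top0.png

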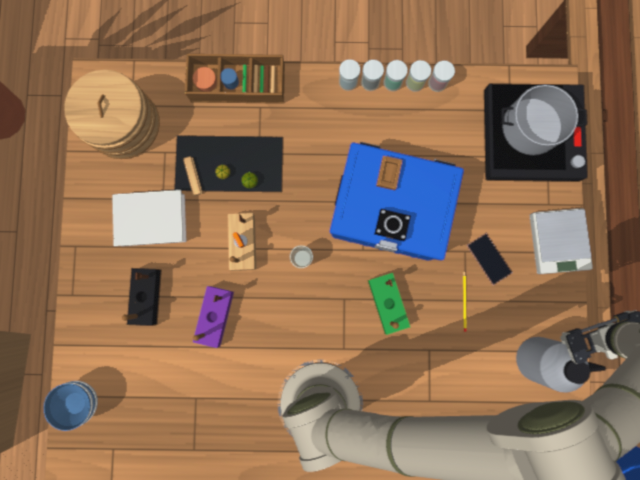

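The side view shows the wooden stand at about (293,340), its orange handle at (291,331), and the lock bore at (333,163). In the top view the handle is at (238,240) and the bore at (393,224).

```bash
cat > h.py <<'E'
import cv2,numpy as np
from scipy.spatial.transform import Rotation as R
from station import arm
def cam(n,obs=None):
    c=arm.get_calibration(n); f=240/np.tan(np.radians(c["vfov"])/2)
    if n=="wrist":
        q=obs["ee_rot"]; T=np.eye(4); T[:3,:3]=R.from_quat(q,scalar_first=True).as_matrix(); T[:3,3]=obs["ee_pos"]
        M=T@c["tool_from_camera"]; return f,c["cx"],c["cy"],M[:3,:3],M[:3,3]
    r=R.from_rotvec(c["rvec"]).as_matrix(); return f,c["cx"],c["cy"],r.T,-r.T@c["tvec"]
def ray(C,p):
    f,cx,cy,A,o=C; d=A@[(p[0]-cx)/f,(p[1]-cy)/f,1]; return o,d/np.linalg.norm(d)
def plane(C,p,z):
    o,d=ray(C,p); return o+d*(z-o[2])/d[2]
def tri(*rays):
    A=np.zeros((3,3));b=np.zeros(3)
    for o,d in rays:
        P=np.eye(3)-np.outer(d,d);A+=P;b+=P@o
    x=np.linalg.solve(A,b); return x,[np.linalg.norm((np.eye(3)-np.outer(d,d))@(x-o)) for o,d in rays]
def proj(C,X):
    f,cx,cy,A,o=C; v=A.T@(np.array(X)-o); return np.array([cx+f*v[0]/v[2],cy+f*v[1]/v[2]])
def blobs(m,amin=20):
    n,l,s,c=cv2.connectedComponentsWithStats(m.astype(np.uint8)); return [(s[i,4],c[i].round(1).tolist(),s[i,:4].tolist()) for i in range(1,n) if s[i,4]>=amin]
def hsv(im): return cv2.cvtColor(im,cv2.COLOR_RGB2HSV)
E
python3 - <<'E'
from h import *
out={}
for n,box,lb in(("side",(250,300,340,375),(305,145,365,190)),("top",(220,205,262,275),(370,200,415,245))):
    im=cv2.imread(f"pics/{n}0.png")[:,:,::-1].copy(); H=hsv(im)
    def sub(m,b):
        k=np.zeros_like(m);k[b[1]:b[3],b[0]:b[2]]=m[b[1]:b[3],b[0]:b[2]];return k
    o=(H[...,0]<14)&(H[...,1]>190)&(H[...,2]>150)
    print(n,"orange",blobs(sub(o,box),8))
    d=(H[...,2]<60); print("dark",blobs(sub(d,lb),5))
    g=(H[...,1]<90)&(H[...,2]>70); print("grey",blobs(sub(g,lb),5))
    out[n]=cv2.resize(im[box[1]-0:box[3],box[0]:box[2]],None,fx=4,fy=4), cv2.resize(im[lb[1]:lb[3],lb[0]:lb[2]],None,fx=5,fy=5)
c=np.zeros((560,800,3),np.uint8)
x=0
for n in out:
    y=0
    for k in out[n]:
        hh,ww=k.shape[:2];hh=min(hh,560-y);ww=min(ww,800-x);c[y:y+hh,x:x+ww]=k[:hh,:ww];y+=hh
    x+=400
cv2.imwrite("pics/crop0.png",c[:,:,::-1])
E
```

```text
side orange [(np.int32(154), [291.8, 330.1], [283, 325, 19, 13])]
dark [(np.int32(539), [332.3, 169.8], [314, 152, 38, 34]), (np.int32(91), [332.7, 162.9], [327, 159, 13, 9])]
grey [(np.int32(8), [330.2, 151.2], [329, 150, 4, 3]), (np.int32(119), [332.7, 163.4], [323, 156, 20, 15]), (np.int32(8), [347.9, 158.1], [347, 157, 3, 3]), (np.int32(12), [316.7, 167.2], [315, 166, 4, 4]), (np.int32(270), [352.3, 178.5], [344, 167, 16, 23]), (np.int32(8), [335.1, 174.9], [334, 174, 3, 3])]
top orange []
dark [(np.int32(372), [392.0, 225.2], [376, 211, 33, 29]), (np.int32(116), [392.6, 223.7], [387, 218, 12, 12])]
grey [(np.int32(16), [382.8, 211.4], [381, 210, 5, 4]), (np.int32(163), [392.8, 224.0], [384, 215, 19, 19]), (np.int32(18), [407.1, 217.3], [405, 215, 5, 5]), (np.int32(16), [378.0, 230.5], [376, 229, 5, 4]), (np.int32(18), [403.0, 236.3], [401, 235, 5, 4]), (np.int32(60), [385.7, 242.8], [376, 240, 21, 5])]
```

View pics/crop0.png

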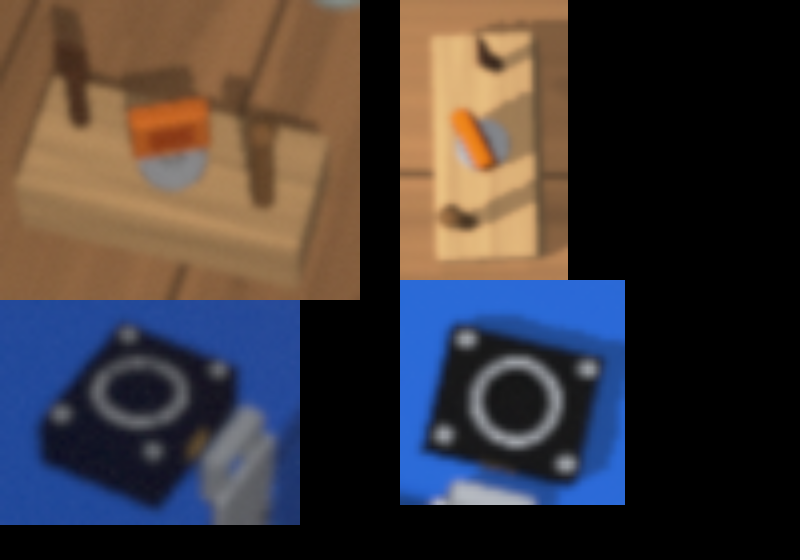

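The crops show the ring bore at side (333,163) and top (393,224), with four bright screws around it. The handle is at top (238,240), with its flat tilted relative to the stand.

Run:
```python
from h import *
S,T=cam("side"),cam("top")
k=tri(ray(S,(332.7,163.2)),ray(T,(392.7,223.9))); print("keyhole",k)
sc=[plane(T,p,.202)[:2] for p in[(382.8,211.4),(407.1,217.3),(403,236.3),(378,230.5)]]
print("screws",np.round(sc,4).tolist(), "mean",np.mean(sc,0))
# chest x (rear) = front->rear direction, from screws 3->0 and 2->1
v=(sc[0]-sc[3])+(sc[1]-sc[2]); print("chest yaw",np.arctan2(v[1],v[0]))
im=cv2.imread("pics/top0.png")[:,:,::-1].copy();H=hsv(im)
b=H[205:275,220:262]; m=(b[...,0]<15)&(b[...,1]>170)&(b[...,2]>170)
B=blobs(m,5);print(B)
l=cv2.connectedComponents(m.astype(np.uint8))[1]; i=1+np.argmax([x[0] for x in blobs(m,0)])
pts=np.argwhere(l==i)[:,::-1]+[220,205]; r=cv2.minAreaRect(pts.astype(np.float32));print(r)
c=pts.mean(0); h=tri(ray(S,(291.8,330.1)),ray(T,c)); print("handle",c,h)
w=np.linalg.svd((pts-c).astype(float),full_matrices=False)[2][0]
a,bb=plane(T,c-10*w,.11),plane(T,c+10*w,.11);d=bb-a;print("handle yaw",np.arctan2(d[1],d[0]))
```

```text
keyhole (array([ 0.51943338, -0.19100981,  0.20251197]), [np.float64(0.0004901192291612434), np.float64(0.0004901192291612846)])
screws [[0.554, -0.1641], [0.5386, -0.2302], [0.4864, -0.2189], [0.5014, -0.1511]] mean [ 0.52011405 -0.19105917]
chest yaw -0.22796271906779814
[(np.int32(24), [19.0, 34.8], [15, 27, 8, 15]), (np.int32(7), [15.1, 33.0], [13, 30, 5, 7])]
((237.70001220703125, 238.90000915527344), (14.758047103881836, 3.130495071411133), 63.43495178222656)
handle [239.   239.75] (array([0.48264937, 0.24490485, 0.09159466]), [np.float64(0.0004077215655456315), np.float64(0.0004077215655457822)])
handle yaw -2.7221852957690746
```

Request:
step_arm(targets=[{"dz": -0.15},{"dz": -0.3},{"dz": -0.45,"dx": 0.1,"wz": -0.08},{"dz": -0.52,"dx": 0.3,"dy": -0.2,"wz": -0.16},{"dz": -0.52,"dx": 0.43,"dy": -0.31,"wz": -0.24},{"dz": -0.52,"dx": 0.53,"dy": -0.39,"wz": -0.32},{"dz": -0.52,"dx": 0.63,"dy": -0.47,"wz": -0.4},{"dz": -0.52,"dx": 0.73,"dy": -0.55,"wz": -0.48},{"dz": -0.52,"dx": 0.82,"dy": -0.61,"wz": -0.56},{"dz": -0.52,"dx": 0.86,"dy": -0.63,"wz": -0.64},{"dz": -0.52,"dx": 0.86,"dy": -0.63,"wz": -0.72},{"dz": -0.52,"dx": 0.86,"dy": -0.63,"wz": -0.8}])

```text
validation failed for argument at $.ta...
```

Request:
step_arm(targets=[{"hand": 0,"dx": 0,"dy": 0,"dz": -0.15,"wx": 0,"wy": 0,"wz": 0},{"hand": 0,"dx": 0,"dy": 0,"dz": -0.3,"wx": 0,"wy": 0,"wz": 0},{"hand": 0,"dx": 0.1,"dy": 0,"dz": -0.45,"wx": 0,"wy": 0,"wz": -0.08},{"hand": 0,"dx": 0.3,"dy": -0.2,"dz": -0.52,"wx": 0,"wy": 0,"wz": -0.24},{"hand": 0,"dx": 0.53,"dy": -0.39,"dz": -0.52,"wx": 0,"wy": 0,"wz": -0.32},{"hand": 0,"dx": 0.73,"dy": -0.55,"dz": -0.52,"wx": 0,"wy": 0,"wz": -0.48},{"hand": 0,"dx": 0.86,"dy": -0.63,"dz": -0.52,"wx": 0,"wy": 0,"wz": -0.8},{"hand": 0,"dx": 0.86,"dy": -0.63,"dz": -0.52,"wx": 0,"wy": 0,"wz": -0.8},{"hand": 0,"dx": 0.86,"dy": -0.63,"dz": -0.52,"wx": 0,"wy": 0,"wz": -0.8},{"hand": 0,"dx": 0.86,"dy": -0.63,"dz": -0.52,"wx": 0,"wy": 0,"wz": -0.8},{"hand": 0,"dx": 0.86,"dy": -0.63,"dz": -0.52,"wx": 0,"wy": 0,"wz": -0.8},{"hand": 0,"dx": 0.86,"dy": -0.63,"dz": -0.52,"wx": 0,"wy": 0,"wz": -0.8}])

```text
clock: 1.1
ee_pos: [0.4232, -0.4165, 0.35]
ee_rot: [0.0, 0.697, 0.717, 0.001]
contact_force: [0.6, 0.5, 0.5]
opening: 0.0931
grasp_force: 0.0
```

```bash
cat >> h.py <<'E'
def yaw(o):
    x=R.from_quat(o["ee_rot"],scalar_first=True).as_matrix()[:,0]; return np.arctan2(x[1],x[0])
def plan(pos,y):
    """numbers of the move to TCP pos, tool pointing down with x at yaw y"""
    o=arm.get_obs(); A=R.from_quat(o["ee_rot"],scalar_first=True)
    B=R.from_matrix(np.c_[[np.cos(y),np.sin(y),0],[np.sin(y),-np.cos(y),0],[0,0,-1.]])
    print("d",(A.inv().apply(np.array(pos)-o["ee_pos"])/.3).round(4),"w",((A.inv()*B).as_rotvec()/(np.pi/2)).round(4),
      "yaw",yaw(o).round(4),"q",o["joint_positions"].round(3),"t",round(o["clock"],2))
E
python3 -c "
from h import *
plan((.5,-.13,.35),2.7);plan((.5,.1,.33),-2.72+6.28)"
```

```text
d [0.9474 0.2824 0.0015] w [ 0.0012 -0.     -0.7013] yaw 1.5984 q [ 0.952  0.32  -0.367  1.693  0.122  1.151  0.58 ] t 1.1
d [1.7137 0.3034 0.069 ] w [ 1.3000e-03  6.0000e-04 -1.2488e+00] yaw 1.5984 q [ 0.952  0.32  -0.367  1.693  0.122  1.151  0.58 ] t 1.1
```

Request:
step_arm(targets=[{"hand": 0,"dx": 0.95,"dy": 0.28,"dz": 0,"wx": 0,"wy": 0,"wz": -0.7},{"hand": 0,"dx": 0.95,"dy": 0.28,"dz": 0,"wx": 0,"wy": 0,"wz": -0.7},{"hand": 0,"dx": 0.95,"dy": 0.28,"dz": 0,"wx": 0,"wy": 0,"wz": -0.7},{"hand": 0,"dx": 0.95,"dy": 0.28,"dz": 0,"wx": 0,"wy": 0,"wz": -0.7},{"hand": 0,"dx": 0.95,"dy": 0.28,"dz": 0,"wx": 0,"wy": 0,"wz": -0.7},{"hand": 0,"dx": 0.95,"dy": 0.28,"dz": 0,"wx": 0,"wy": 0,"wz": -0.7},{"hand": 0,"dx": 0.95,"dy": 0.28,"dz": 0,"wx": 0,"wy": 0,"wz": -0.7},{"hand": 0,"dx": 0.95,"dy": 0.28,"dz": 0,"wx": 0,"wy": 0,"wz": -0.7},{"hand": 0,"dx": 0.95,"dy": 0.28,"dz": 0,"wx": 0,"wy": 0,"wz": -0.7},{"hand": 0,"dx": 0.95,"dy": 0.28,"dz": 0,"wx": 0,"wy": 0,"wz": -0.7}])

```text
clock: 1.93
ee_pos: [0.4997, -0.1344, 0.3492]
ee_rot: [-0.0, 0.223, 0.975, -0.0]
contact_force: [0.4, 0.2, -0.2]
opening: 0.0929
grasp_force: 0.0
```

Run:
```python
from h import *
o=arm.get_obs(); im=arm.capture("wrist"); cv2.imwrite("pics/w1.png",im[:,:,::-1]); np.save("w1.npy",np.r_[o["ee_pos"],o["ee_rot"]])
print(proj(cam("wrist",o),(.5194,-.191,.2025)))
plan((.483,.15,.25),-2.72+6.28)
```

```text
[280.38137116 255.41466895]
d [0.4703 0.8282 0.3306] w [ 1.000e-04 -4.000e-04 -5.583e-01] yaw 2.683 q [ 0.718  0.254 -0.706  1.831  0.182  1.123  1.061] t 1.98
```

View pics/w1.png

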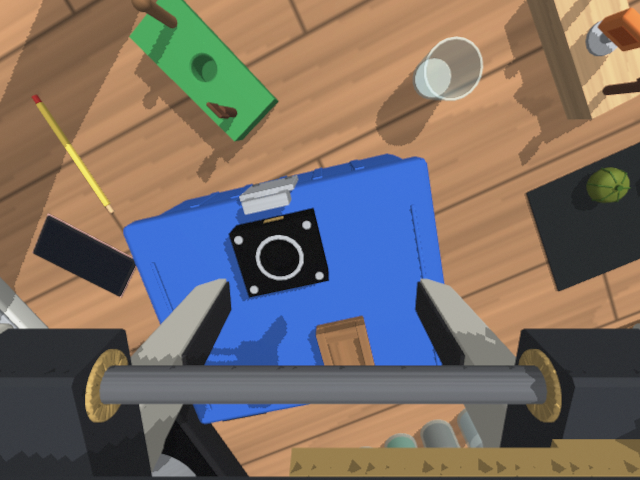

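The wrist view shows the ring centre at about (280,257), where my triangulated bore projects to (280,255), so the measurement holds. The mould is at the bottom, the tumbler at (450,70) and the key at the top right (620,35).

Request:
step_arm(targets=[{"hand": 0,"dx": 0.53,"dy": 0.94,"dz": 0.1,"wx": 0,"wy": 0,"wz": -0.56},{"hand": 0,"dx": 0.53,"dy": 0.94,"dz": 0.1,"wx": 0,"wy": 0,"wz": -0.56},{"hand": 0,"dx": 0.53,"dy": 0.94,"dz": 0.1,"wx": 0,"wy": 0,"wz": -0.56},{"hand": 0,"dx": 0.53,"dy": 0.94,"dz": 0.2,"wx": 0,"wy": 0,"wz": -0.56},{"hand": 0,"dx": 0.53,"dy": 0.94,"dz": 0.26,"wx": 0,"wy": 0,"wz": -0.56},{"hand": 0,"dx": 0.53,"dy": 0.94,"dz": 0.26,"wx": 0,"wy": 0,"wz": -0.56},{"hand": 0,"dx": 0.53,"dy": 0.94,"dz": 0.26,"wx": 0,"wy": 0,"wz": -0.56},{"hand": 0,"dx": 0.53,"dy": 0.94,"dz": 0.26,"wx": 0,"wy": 0,"wz": -0.56},{"hand": 0,"dx": 0.53,"dy": 0.94,"dz": 0.26,"wx": 0,"wy": 0,"wz": -0.56},{"hand": 0,"dx": 0.53,"dy": 0.94,"dz": 0.26,"wx": 0,"wy": 0,"wz": -0.56},{"hand": 0,"dx": 0.53,"dy": 0.94,"dz": 0.26,"wx": 0,"wy": 0,"wz": -0.56}])

```text
clock: 2.9
ee_pos: [0.4818, 0.187, 0.2711]
ee_rot: [-0.001, -0.208, 0.978, -0.0]
contact_force: [-0.2, 0.3, -0.6]
opening: 0.0934
grasp_force: 0.0
```

Run:
```python
from h import *
w=np.load("w1.npy");o1={"ee_pos":w[:3],"ee_rot":w[3:]};im=cv2.imread("pics/w1.png")[:,:,::-1].copy();H=hsv(im)
m=((H[...,1]<60)&(H[...,2]>130)); k=np.zeros_like(m);k[225:292,245:315]=m[225:292,245:315]
cs=[c for c in cv2.findContours(k.astype(np.uint8),cv2.RETR_CCOMP,cv2.CHAIN_APPROX_NONE)[0] if len(c)>60]
C=cam("wrist",o1)
for c in cs:
    e=cv2.fitEllipse(c); print("ring",e,plane(C,e[0],.2025))
p=np.mean([cv2.fitEllipse(c)[0] for c in cs],0)
print("keyhole 3 views",tri(ray(cam("side"),(332.7,163.2)),ray(cam("top"),(392.7,223.9)),ray(C,p)))
o=arm.get_obs(); im=arm.capture("wrist"); cv2.imwrite("pics/w2.png",im[:,:,::-1]); np.save("w2.npy",np.r_[o["ee_pos"],o["ee_rot"]])
print(proj(cam("wrist",o),(.4826,.245,.088)),yaw(o),o["joint_positions"].round(2))
```

```text
ring ((279.2254943847656, 257.1190490722656), (43.78364944458008, 47.049217224121094), 106.28604125976562) [ 0.51938503 -0.19285544  0.2025    ]
ring ((279.1744079589844, 257.40728759765625), (37.87591552734375, 41.11740493774414), 101.55937194824219) [ 0.51962998 -0.19304143  0.2025    ]
keyhole 3 views (array([ 0.51960465, -0.19198967,  0.20186258]), [np.float64(0.00047512933781169065), np.float64(0.0010478990495891168), np.float64(0.0010941823979302586)])
[373.68154061 228.68089757] -2.722239667692664 [ 0.22  0.39 -0.95  1.94  0.37  1.    1.09]
```

View pics/w2.png

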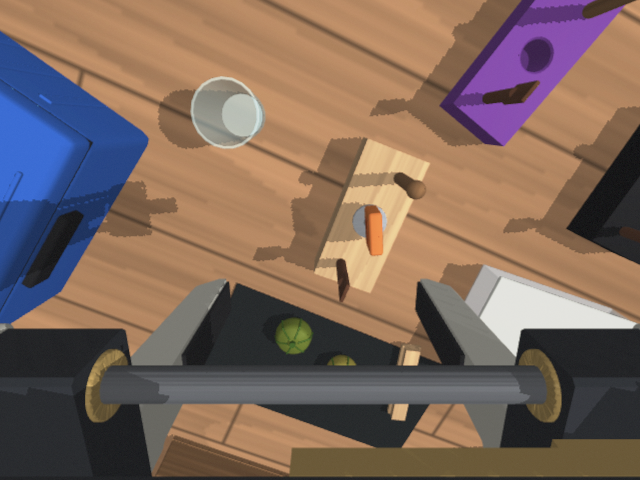

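The handle is at about (374,231), nearly vertical in the picture, with the grey collar at (368,222). The fingers straddle clear of the stand's two tools.

Run:
```python
from h import *
w=np.load("w2.npy");o={"ee_pos":w[:3],"ee_rot":w[3:]};im=cv2.imread("pics/w2.png")[:,:,::-1].copy();H=hsv(im)
C=cam("wrist",o);S,T=cam("side"),cam("top")
b=np.s_[190:270,345:400]
org=(H[...,0]<14)&(H[...,1]>170)&(H[...,2]>120)
m=np.zeros(org.shape,bool);m[b]=org[b];ys,xs=np.nonzero(m);v=H[ys,xs,2];print(len(v),np.percentile(v,[5,25,50,75,95]))
print("rect",cv2.minAreaRect(np.c_[xs,ys].astype(np.float32)))
for t in(190,215):
    k=v>t; P=np.c_[xs[k],ys[k]].astype(np.float32)
    if len(P)<10: continue
    r=cv2.minAreaRect(P); bx=cv2.boxPoints(r); W=np.array([plane(C,p,.108)[:2] for p in bx])
    e=[W[1]-W[0],W[2]-W[1]]; L=max(e,key=np.linalg.norm)
    print(t,len(P),r,"ctr",W.mean(0),"sizes",[np.linalg.norm(q).round(4) for q in e],"yaw",np.arctan2(L[1],L[0]))
print("tri orange",tri(ray(C,(xs.mean(),ys.mean())),ray(S,(291.8,330.1)),ray(T,(239,239.75))))
g=(H[...,1]<60)&(H[...,2]>110);m=np.zeros(g.shape,bool);m[b]=g[b];c=max(cv2.findContours(m.astype(np.uint8),cv2.RETR_EXTERNAL,cv2.CHAIN_APPROX_NONE)[0],key=len)[:,0]
W=np.array([plane(C,p,.056)[:2] for p in c]); 
# least-squares circle of radius 20 mm on collar rim, robust to the hidden side
from scipy.optimize import least_squares
s=least_squares(lambda q:np.hypot(*(W-q).T)-.02,W.mean(0),loss="soft_l1",f_scale=.0005);print("collar",s.x,len(W),np.abs(s.fun).round(4)[::4])
```

```text
617 [130.8 186.  235.  238.  239. ]
rect ((374.2531433105469, 230.0623321533203), (48.389556884765625, 14.481908798217773), 87.1375961303711)
190 459 ((375.5, 233.5), (41.0, 11.0), 90.0) ctr [0.48267568 0.24412324] sizes [np.float64(0.0109), np.float64(0.0432)] yaw 0.46615904430203087
215 419 ((376.0, 234.0), (40.0, 10.0), 90.0) ctr [0.48292648 0.24481128] sizes [np.float64(0.0099), np.float64(0.0422)] yaw 0.46615904430203026
tri orange (array([0.48274378, 0.24510324, 0.09211396]), [np.float64(0.0004356352980351016), np.float64(0.00022868234282186184), np.float64(0.0006536879011921514)])
collar [0.49333031 0.22117443] 70 [0.0065 0.0018 0.0046 0.0103 0.0129 0.014  0.0102 0.005  0.0009 0.0059
 0.006  0.0034 0.0003 0.0018 0.0005 0.0008 0.0029 0.0057]
```

```bash
python3 -c "
from h import *
plan((.4828,.2447,.2),-2.69);plan((.4828,.2447,.071),-2.69)"
```

```text
d [-0.0813  0.1773  0.2376] w [-0.0005 -0.0004 -0.0212] yaw -2.7234 q [ 0.226  0.389 -0.948  1.938  0.375  1.003  1.095] t 2.95
d [-0.0816  0.1776  0.6676] w [-0.0005 -0.0004 -0.0212] yaw -2.7234 q [ 0.226  0.389 -0.948  1.938  0.375  1.003  1.095] t 2.95
```

Request:
step_arm(targets=[{"hand": 0,"dx": -0.04,"dy": 0.09,"dz": 0.1,"wx": 0,"wy": 0,"wz": -0.021},{"hand": 0,"dx": -0.081,"dy": 0.1775,"dz": 0.2,"wx": 0,"wy": 0,"wz": -0.021},{"hand": 0,"dx": -0.081,"dy": 0.1775,"dz": 0.24,"wx": 0,"wy": 0,"wz": -0.021},{"hand": 0,"dx": -0.081,"dy": 0.1775,"dz": 0.26,"wx": 0,"wy": 0,"wz": -0.021},{"hand": 0,"dx": -0.081,"dy": 0.1775,"dz": 0.34,"wx": 0,"wy": 0,"wz": -0.021},{"hand": 0,"dx": -0.081,"dy": 0.1775,"dz": 0.42,"wx": 0,"wy": 0,"wz": -0.021},{"hand": 0,"dx": -0.081,"dy": 0.1775,"dz": 0.5,"wx": 0,"wy": 0,"wz": -0.021},{"hand": 0,"dx": -0.081,"dy": 0.1775,"dz": 0.57,"wx": 0,"wy": 0,"wz": -0.021},{"hand": 0,"dx": -0.081,"dy": 0.1775,"dz": 0.63,"wx": 0,"wy": 0,"wz": -0.021},{"hand": 0,"dx": -0.081,"dy": 0.1775,"dz": 0.668,"wx": 0,"wy": 0,"wz": -0.021},{"hand": 0,"dx": -0.081,"dy": 0.1775,"dz": 0.668,"wx": 0,"wy": 0,"wz": -0.021},{"hand": 0,"dx": -0.081,"dy": 0.1775,"dz": 0.668,"wx": 0,"wy": 0,"wz": -0.021}])

```text
clock: 3.95
ee_pos: [0.4826, 0.2453, 0.0715]
ee_rot: [0.0, -0.225, 0.974, -0.0]
contact_force: [0.4, 0.4, -0.1]
opening: 0.0934
grasp_force: 0.0
```

Run:
```python
from h import *
o=arm.get_obs(); im=arm.capture("wrist"); cv2.imwrite("pics/w3.png",im[:,:,::-1])
C=cam("wrist",o);print(o["ee_pos"],yaw(o))
H=hsv(im);m=(H[...,0]<14)&(H[...,1]>170)&(H[...,2]>120);m[330:]=0
print(blobs(m,80)); t=m&(H[...,2]>190); ys,xs=np.nonzero(t); r=cv2.minAreaRect(np.c_[xs,ys].astype(np.float32)); print(r)
W=np.array([plane(C,p,.108)[:2] for p in cv2.boxPoints(r)]);e=[W[1]-W[0],W[2]-W[1]];L=max(e,key=np.linalg.norm)
print("ctr",W.mean(0),[np.linalg.norm(q).round(4) for q in e],"yaw",np.arctan2(L[1],L[0]))
```

```text
[0.48262931 0.24527691 0.07152933] -2.6882434569218203
[(np.int32(2377), [323.8, 287.5], [309, 240, 31, 90])]
((0.0, 0.0), (0.0, 0.0), 0.0)
ctr [0.4221314  0.08282657] [np.float64(0.0), np.float64(0.0)] yaw 0.0
```

View pics/w3.png

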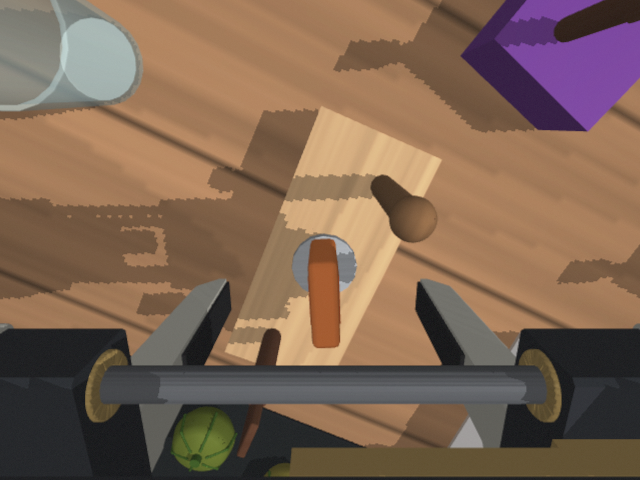

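Handle top runs from about (323,262) to (326,346), centred between the fingers within 1 mm; closing is safe.

Request:
step_arm(grip_force=30, targets=[{"hand": 1,"dx": 0,"dy": 0,"dz": 0,"wx": 0,"wy": 0,"wz": 0},{"hand": 1,"dx": 0,"dy": 0,"dz": 0,"wx": 0,"wy": 0,"wz": 0},{"hand": 1,"dx": 0,"dy": 0,"dz": 0,"wx": 0,"wy": 0,"wz": 0},{"hand": 1,"dx": 0,"dy": 0,"dz": 0,"wx": 0,"wy": 0,"wz": 0},{"hand": 1,"dx": 0,"dy": 0,"dz": 0,"wx": 0,"wy": 0,"wz": 0},{"hand": 1,"dx": 0,"dy": 0,"dz": 0,"wx": 0,"wy": 0,"wz": 0},{"hand": 1,"dx": 0,"dy": 0,"dz": 0,"wx": 0,"wy": 0,"wz": 0},{"hand": 1,"dx": 0,"dy": 0,"dz": 0,"wx": 0,"wy": 0,"wz": 0},{"hand": 1,"dx": 0,"dy": 0,"dz": 0,"wx": 0,"wy": 0,"wz": 0},{"hand": 1,"dx": 0,"dy": 0,"dz": 0,"wx": 0,"wy": 0,"wz": 0}])

```text
clock: 4.83
ee_pos: [0.4819, 0.2464, 0.071]
ee_rot: [-0.0, -0.226, 0.974, -0.0]
contact_force: [-0.4, 0.7, -0.9]
opening: 0.0309
grasp_force: 0.0
```

Run:
```python
from h import *
o=arm.get_obs(); im=arm.capture("wrist"); cv2.imwrite("pics/w4.png",im[:,:,::-1])
print(o["ee_pos"],yaw(o),o["opening"],o["grasp_force"],o["contact_force"].round(1))
H=hsv(im);m=(H[...,0]<14)&(H[...,1]>170)&(H[...,2]>80);m[350:]=0;print(blobs(m,80))
v=H[...,2];print([(y,int(v[y,324])) for y in range(236,352,4)],)
# collar: grey pixels round the handle
g=(H[...,1]<70)&(v>110)&(v<230);g[:225]=0;g[310:]=0;g[:,:280]=0;g[:,370:]=0;print(blobs(g,40))
plan((.4826,.2453,.30),-2.69)
```

```text
[0.48189146 0.24642143 0.0709561 ] -2.6860991805487417 0.030901500687110884 0.0 [-0.4  0.7 -0.9]
[(np.int32(2954), [321.3, 294.4], [306, 240, 31, 109])]
[(236, 120), (240, 138), (244, 136), (248, 135), (252, 137), (256, 137), (260, 138), (264, 170), (268, 180), (272, 183), (276, 183), (280, 181), (284, 182), (288, 183), (292, 182), (296, 183), (300, 181), (304, 181), (308, 181), (312, 182), (316, 182), (320, 182), (324, 181), (328, 181), (332, 182), (336, 181), (340, 181), (344, 180), (348, 170)]
[(np.int32(1573), [323.3, 262.3], [289, 234, 66, 59]), (np.int32(171), [282.6, 290.8], [280, 279, 9, 31]), (np.int32(268), [364.8, 292.3], [357, 279, 13, 31])]
d [-4.000e-04 -4.500e-03 -7.635e-01] w [ 0.     -0.0001  0.0025] yaw -2.6861 q [-0.089  0.655 -0.72   2.094  0.72   0.655  0.722] t 4.88
```

Request:
step_arm(targets=[{"hand": 1,"dx": 0,"dy": 0,"dz": 0,"wx": 0,"wy": 0,"wz": 0},{"hand": 1,"dx": 0,"dy": 0,"dz": 0,"wx": 0,"wy": 0,"wz": 0},{"hand": 1,"dx": 0,"dy": 0,"dz": 0,"wx": 0,"wy": 0,"wz": 0},{"hand": 1,"dx": 0,"dy": 0,"dz": 0,"wx": 0,"wy": 0,"wz": 0},{"hand": 1,"dx": 0,"dy": 0,"dz": 0,"wx": 0,"wy": 0,"wz": 0},{"hand": 1,"dx": 0,"dy": 0,"dz": 0,"wx": 0,"wy": 0,"wz": 0}])

```text
clock: 5.38
ee_pos: [0.4819, 0.2463, 0.0709]
ee_rot: [-0.0, -0.226, 0.974, -0.0]
contact_force: [-0.6, -0.5, -1.1]
opening: 0.0135
grasp_force: 29.9
```

Run:
```python
from h import *
o=arm.get_obs(); im=arm.capture("wrist"); cv2.imwrite("pics/w5.png",im[:,:,::-1])
print(o["ee_pos"],yaw(o),o["opening"],o["grasp_force"],o["contact_force"].round(1),o["moment"].round(2))
C=cam("wrist",o);A=R.from_quat(o["ee_rot"],scalar_first=True);tool=lambda p,z:(A.inv().apply(plane(C,p,z)-o["ee_pos"])*1000).round(1)
H=hsv(im);v=H[...,2];m=(H[...,0]<14)&(H[...,1]>170)&(v>155);m[355:]=0
ys,xs=np.nonzero(m);r=cv2.minAreaRect(np.c_[xs,ys].astype(np.float32));print(len(xs),r,[tool(p,.108) for p in cv2.boxPoints(r)])
g=(H[...,1]<70)&(v>110)&(v<230);g[:225]=0;g[310:]=0;g[:,:280]=0;g[:,370:]=0;B=blobs(g,200);print(B)
x,y,w,h=max(B)[2];print("rim far",tool((x+w/2,y),.056),"left",tool((x,265),.056),"right",tool((x+w,265),.056))
```

```text
[0.48189979 0.24633918 0.07093283] -2.6862820500824705 0.013476545965732036 29.88826632499695 [-0.6 -0.5 -1.1] [ 0.06 -0.09  0.  ]
2200 ((322.0, 294.5), (107.0, 26.0), 90.0) [array([ 33. ,  -7.4, -37.1]), array([ 33. ,   4.1, -37.1]), array([-21.4,   4.6, -37.1]), array([-21.4,  -8. , -37.1])]
[(np.int32(2803), [323.6, 277.4], [280, 234, 90, 76])]
rim far [20.4 -0.  14.9] left [  1.  -27.   14.9] right [ 1.  27.1 14.9]
```

Request:
step_arm(targets=[{"hand": 1,"dx": 0,"dy": 0,"dz": -0.05,"wx": 0,"wy": 0,"wz": 0},{"hand": 1,"dx": 0,"dy": 0,"dz": -0.15,"wx": 0,"wy": 0,"wz": 0},{"hand": 1,"dx": 0,"dy": 0,"dz": -0.25,"wx": 0,"wy": 0,"wz": 0},{"hand": 1,"dx": 0,"dy": 0,"dz": -0.36,"wx": 0,"wy": 0,"wz": 0},{"hand": 1,"dx": 0,"dy": 0,"dz": -0.47,"wx": 0,"wy": 0,"wz": 0},{"hand": 1,"dx": 0,"dy": 0,"dz": -0.57,"wx": 0,"wy": 0,"wz": 0},{"hand": 1,"dx": 0,"dy": 0,"dz": -0.66,"wx": 0,"wy": 0,"wz": 0},{"hand": 1,"dx": 0,"dy": 0,"dz": -0.73,"wx": 0,"wy": 0,"wz": 0},{"hand": 1,"dx": 0,"dy": 0,"dz": -0.77,"wx": 0,"wy": 0,"wz": 0},{"hand": 1,"dx": 0,"dy": 0,"dz": -0.77,"wx": 0,"wy": 0,"wz": 0},{"hand": 1,"dx": 0,"dy": 0,"dz": -0.77,"wx": 0,"wy": 0,"wz": 0}])

```text
clock: 6.35
ee_pos: [0.4819, 0.2461, 0.3015]
ee_rot: [0.0, -0.226, 0.974, -0.0]
contact_force: [0.3, -0.1, -1.5]
opening: 0.0137
grasp_force: 29.9
```

Run:
```python
from h import *
o=arm.get_obs(); im=arm.capture("wrist"); cv2.imwrite("pics/w6.png",im[:,:,::-1]); np.save("w6.npy",np.r_[o["ee_pos"],o["ee_rot"]])
print(o["ee_pos"],yaw(o),o["opening"],o["grasp_force"],o["contact_force"].round(1),o["joint_positions"].round(2))
print(proj(cam("wrist",o),(.482,.246,.05)))
```

```text
[0.48190214 0.24607704 0.30149208] -2.6866057195049664 0.013650022378848143 29.88799273967743 [ 0.3 -0.1 -1.5] [ 0.12  0.4  -0.96  1.85  0.37  1.09  1.05]
[323.87379453 193.90147006]
```

View pics/w6.png

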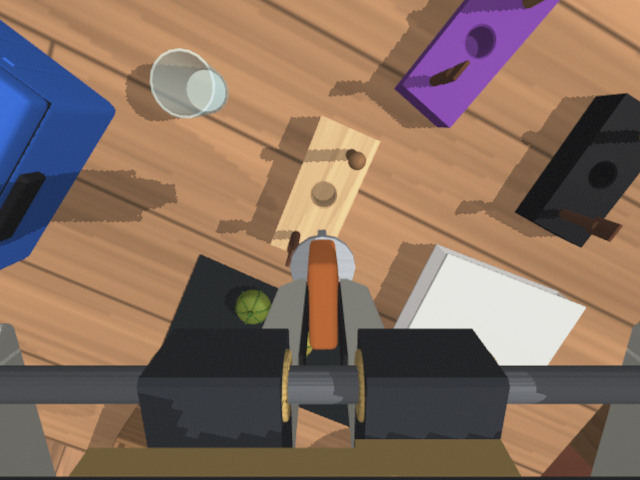

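The wrist view shows the key held upright, with the empty stand hole at (323,193), close to the predicted (324,194).

Run:
```python
from h import *
w=np.load("w6.npy");o={"ee_pos":w[:3],"ee_rot":w[3:]};C=cam("wrist",o)
im=cv2.imread("pics/w6.png");H=cv2.cvtColor(im,cv2.COLOR_BGR2HSV);v=H[...,2].astype(int)
print(v[193,300:348:2].tolist(),v[175:212:2,323].tolist())
m=(v<165);k=np.zeros_like(m);k[176:211,306:340]=m[176:211,306:340]
B=cv2.findContours(k.astype(np.uint8),cv2.RETR_EXTERNAL,cv2.CHAIN_APPROX_NONE)[0];c=max(B,key=len);e=cv2.fitEllipse(c);print(e,plane(C,e[0],.05))
pts=[plane(C,p,.05)[:2] for p in((e[0][0]-e[1][1]/2,e[0][1]),(e[0][0]+e[1][1]/2,e[0][1]))];print("dia",np.linalg.norm(pts[1]-pts[0]))
plan((.53,.03,.30),3.41);plan((.577,-.176,.30),3.41)
```

```text
[223, 224, 227, 226, 227, 199, 151, 165, 165, 170, 163, 163, 162, 164, 164, 164, 167, 118, 163, 234, 227, 221, 223, 221] [220, 218, 215, 181, 167, 164, 161, 164, 164, 164, 161, 162, 163, 123, 122, 131, 199, 230, 231]
((324.130615234375, 195.052978515625), (21.83473777770996, 23.6103515625), 82.95700073242188) [0.48313909 0.24690817 0.05      ]
dia 0.028855631651344235
d [ 0.1712 -0.717   0.003 ] w [-0.0004 -0.0009  0.1189] yaw -2.6865 q [ 0.124  0.398 -0.964  1.849  0.368  1.087  1.048] t 6.4
d [ 0.3324 -1.4026  0.0035] w [-0.0004 -0.0009  0.1189] yaw -2.6865 q [ 0.124  0.398 -0.964  1.849  0.368  1.087  1.048] t 6.4
```

Request:
step_arm(targets=[{"hand": 1,"dx": 0.03,"dy": -0.1,"dz": 0,"wx": 0,"wy": 0,"wz": 0.02},{"hand": 1,"dx": 0.05,"dy": -0.22,"dz": 0,"wx": 0,"wy": 0,"wz": 0.04},{"hand": 1,"dx": 0.09,"dy": -0.35,"dz": 0,"wx": 0,"wy": 0,"wz": 0.06},{"hand": 1,"dx": 0.12,"dy": -0.48,"dz": 0,"wx": 0,"wy": 0,"wz": 0.08},{"hand": 1,"dx": 0.15,"dy": -0.6,"dz": 0,"wx": 0,"wy": 0,"wz": 0.1},{"hand": 1,"dx": 0.17,"dy": -0.72,"dz": 0,"wx": 0,"wy": 0,"wz": 0.12},{"hand": 1,"dx": 0.2,"dy": -0.84,"dz": 0,"wx": 0,"wy": 0,"wz": 0.12},{"hand": 1,"dx": 0.23,"dy": -0.95,"dz": 0,"wx": 0,"wy": 0,"wz": 0.12},{"hand": 1,"dx": 0.23,"dy": -0.97,"dz": 0,"wx": 0,"wy": 0,"wz": 0.12}])

```text
clock: 7.15
ee_pos: [0.5477, -0.0526, 0.2992]
ee_rot: [-0.002, -0.129, 0.992, -0.001]
contact_force: [1.0, 0.3, -0.9]
opening: 0.0137
grasp_force: 29.9
```

```bash
python3 -c "
from h import *
plan((.577,-.176,.30),3.41)"
```

```text
d [ 0.0112 -0.4227 -0.0022] w [-0.0005 -0.0029 -0.0057] yaw -2.8821 q [ 0.631  0.392 -0.879  1.833  0.341  1.081  1.454] t 7.15
```

Request:
step_arm(targets=[{"hand": 1,"dx": 0,"dy": -0.1,"dz": 0,"wx": 0,"wy": 0,"wz": 0},{"hand": 1,"dx": 0,"dy": -0.2,"dz": 0,"wx": 0,"wy": 0,"wz": 0},{"hand": 1,"dx": 0.01,"dy": -0.3,"dz": 0,"wx": 0,"wy": 0,"wz": -0.006},{"hand": 1,"dx": 0.01,"dy": -0.38,"dz": 0,"wx": 0,"wy": 0,"wz": -0.006},{"hand": 1,"dx": 0.01,"dy": -0.42,"dz": 0,"wx": 0,"wy": 0,"wz": -0.006},{"hand": 1,"dx": 0.01,"dy": -0.42,"dz": 0,"wx": 0,"wy": 0,"wz": -0.006},{"hand": 1,"dx": 0.01,"dy": -0.42,"dz": 0,"wx": 0,"wy": 0,"wz": -0.006}])

```text
clock: 7.73
ee_pos: [0.5779, -0.1666, 0.3008]
ee_rot: [-0.001, -0.138, 0.99, 0.001]
contact_force: [0.0, 0.1, -1.4]
opening: 0.014
grasp_force: 29.9
```

Run:
```python
from h import *
o=arm.get_obs(); im=arm.capture("wrist"); cv2.imwrite("pics/w7.png",im[:,:,::-1]); np.save("w7.npy",np.r_[o["ee_pos"],o["ee_rot"]])
C=cam("wrist",o);p=proj(C,(.5196,-.192,.202));print(o["ee_pos"],yaw(o),p)
H=hsv(im);m=((H[...,1]<60)&(H[...,2]>110));x,y=p.astype(int);k=np.zeros_like(m);k[y-38:y+38,x-38:x+38]=m[y-38:y+38,x-38:x+38]
for c in cv2.findContours(k.astype(np.uint8),cv2.RETR_CCOMP,cv2.CHAIN_APPROX_NONE)[0]:
    if len(c)>60:
        e=cv2.fitEllipse(c); print("ring",np.round(e[0],1),np.round(e[1],1),plane(C,e[0],.202), tri(ray(C,e[0]),ray(cam("side"),(332.7,163.2)),ray(cam("top"),(392.7,223.9))))
# screws -> chest yaw
cs=[b for b in blobs(m,15) if b[0]<200 and np.hypot(b[1][0]-p[0],b[1][1]-p[1])<110]
for b in cs: print(b, plane(C,b[1],.202)[:2].round(4))
```

```text
[ 0.57787284 -0.16656784  0.30079666] -2.865180659361957 [313.0983552  149.43334284]
ring [310.8 150.3] [60.6 61.9] [ 0.5207487 -0.1935255  0.202    ] (array([ 0.52018453, -0.19255219,  0.20052013]), [np.float64(0.0011946597324787082), np.float64(0.0007830929586880657), np.float64(0.0013322795538577455)])
ring [310.8 150.6] [50.9 52.5] [ 0.52094857 -0.19349895  0.202     ] (array([ 0.52025398, -0.19254917,  0.20050697]), [np.float64(0.0012553001002767095), np.float64(0.000848569125377741), np.float64(0.001327623990940768)])
(np.int32(114), [287.3, 95.8], [282, 90, 12, 13]) [ 0.4875 -0.2206]
(np.int32(108), [366.4, 141.4], [361, 136, 12, 12]) [ 0.5027 -0.1543]
(np.int32(99), [255.9, 160.9], [251, 156, 11, 11]) [ 0.5401 -0.2325]
(np.int32(92), [332.1, 202.1], [327, 197, 11, 11]) [ 0.5552 -0.1663]
```

View pics/w7.png

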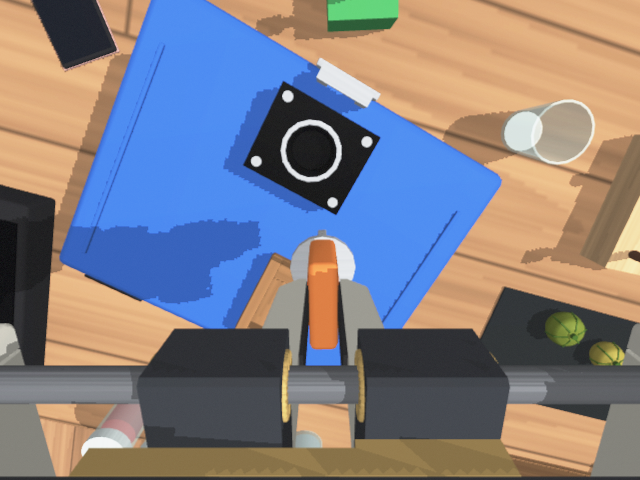

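The lock is in clear view at about (311,150), with its staple at the top and the mould at the lower left. The wrist views put the bore near (0.520, -0.193).

```bash
python3 -c "
from h import *
plan((.5206,-.1929,.262),3.43)"
```

```text
d [ 0.2085 -0.0352  0.1311] w [ 0.001  -0.0005 -0.0066] yaw -2.8636 q [ 0.766  0.459 -0.852  1.727  0.376  1.13   1.65 ] t 7.78
```

Request:
step_arm(targets=[{"hand": 1,"dx": 0.05,"dy": -0.015,"dz": 0,"wx": 0,"wy": 0,"wz": -0.006},{"hand": 1,"dx": 0.12,"dy": -0.03,"dz": 0,"wx": 0,"wy": 0,"wz": -0.006},{"hand": 1,"dx": 0.18,"dy": -0.035,"dz": 0.03,"wx": 0,"wy": 0,"wz": -0.006},{"hand": 1,"dx": 0.208,"dy": -0.035,"dz": 0.07,"wx": 0,"wy": 0,"wz": -0.006},{"hand": 1,"dx": 0.208,"dy": -0.035,"dz": 0.11,"wx": 0,"wy": 0,"wz": -0.006},{"hand": 1,"dx": 0.208,"dy": -0.035,"dz": 0.13,"wx": 0,"wy": 0,"wz": -0.006},{"hand": 1,"dx": 0.208,"dy": -0.035,"dz": 0.13,"wx": 0,"wy": 0,"wz": -0.006},{"hand": 1,"dx": 0.208,"dy": -0.035,"dz": 0.13,"wx": 0,"wy": 0,"wz": -0.006}])

```text
clock: 8.45
ee_pos: [0.522, -0.1934, 0.263]
ee_rot: [0.0, -0.143, 0.99, 0.0]
contact_force: [0.4, -0.7, -0.4]
opening: 0.0134
grasp_force: 29.9
```

Run:
```python
from h import *
plan((.5206,-.1929,.262),3.43)
o=arm.get_obs();C=cam("wrist",o);A=R.from_quat(o["ee_rot"],scalar_first=True).as_matrix()
im=arm.capture("wrist");s=cv2.imread("pics/x") 
side=arm.capture("side");top=arm.capture("top")
a=cv2.resize(im[100:340,200:440],(400,400));b=cv2.resize(side[90:210,270:390],(400,400))
cv2.imwrite("pics/w8.png",np.hstack([a,b])[:,:,::-1])
t=o["ee_pos"]+A@[.0004,0,.0]
print("axis at",t, "wrist px of bore",proj(C,(.5202,-.193,.202)),"tip",proj(C,t-[0,0,.055]))
print(o["contact_force"].round(1),o["moment"].round(2))
```

```text
d [0.0038 0.0029 0.0032] w [ 0.0005  0.0002 -0.0005] yaw -2.8539 q [ 0.865  0.433 -0.857  1.872  0.383  1.01   1.705] t 8.45
axis at [ 0.52156832 -0.19352726  0.26296746] wrist px of bore [325.75291291 240.23399335] tip [324.55439454 244.39031639]
[ 0.4 -0.7 -0.4] [ 0.1  -0.1   0.03][ WARN:0@1.352] global loadsave.cpp:275 findDecoder imread_('pics/x'): can't open/read file: check file path/integrity
```

View pics/w8.png

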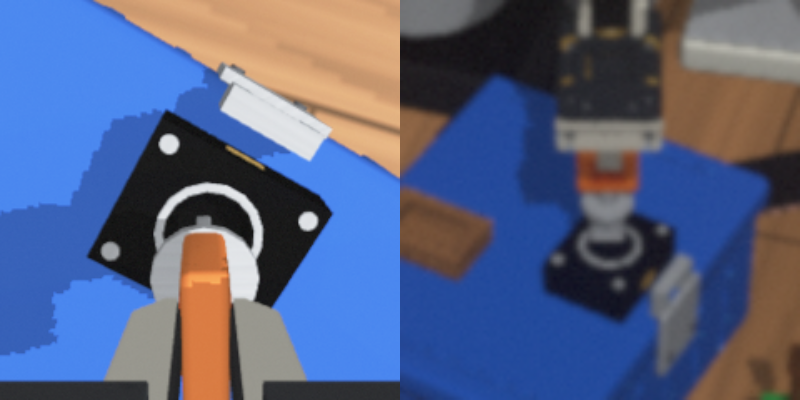

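The left crop (wrist) shows the ring centred at about px 325 and the blade at 322. The key should sit at tool y = 0, so the wrist camera has a y bias of roughly 1.5 mm. Correcting for that makes all views agree on a bore at (0.5203, -0.1918).

```bash
python3 -c "
from h import *
o=arm.get_obs();print(o['ee_pos'],o['joint_velocities'].round(3))
plan((.5206,-.1918,.250),3.43)"
```

```text
[ 0.52202102 -0.19403803  0.26344721] [ 0.007 -0.002  0.003  0.002  0.    -0.003  0.001]
d [0.0025 0.0085 0.0448] w [-0.      0.0006 -0.001 ] yaw -2.8548 q [ 0.866  0.432 -0.857  1.871  0.383  1.01   1.705] t 8.6
```

Request:
step_arm(targets=[{"hand": 1,"dx": 0.003,"dy": 0.0085,"dz": 0,"wx": 0,"wy": 0,"wz": 0},{"hand": 1,"dx": 0.003,"dy": 0.0085,"dz": 0,"wx": 0,"wy": 0,"wz": 0},{"hand": 1,"dx": 0.003,"dy": 0.0085,"dz": 0.01,"wx": 0,"wy": 0,"wz": 0},{"hand": 1,"dx": 0.003,"dy": 0.0085,"dz": 0.02,"wx": 0,"wy": 0,"wz": 0},{"hand": 1,"dx": 0.003,"dy": 0.0085,"dz": 0.03,"wx": 0,"wy": 0,"wz": 0},{"hand": 1,"dx": 0.003,"dy": 0.0085,"dz": 0.03,"wx": 0,"wy": 0,"wz": 0}])

```text
clock: 9.1
ee_pos: [0.5191, -0.1926, 0.2532]
ee_rot: [-0.0, -0.142, 0.99, 0.0]
contact_force: [-0.1, 0.1, -2.1]
opening: 0.0136
grasp_force: 29.9
```

Request:
step_arm(targets=[{"hand": 1,"dx": 0,"dy": 0,"dz": 0.01,"wx": 0,"wy": 0,"wz": 0},{"hand": 1,"dx": 0,"dy": 0,"dz": 0.02,"wx": 0,"wy": 0,"wz": 0},{"hand": 1,"dx": 0,"dy": 0,"dz": 0.025,"wx": 0,"wy": 0,"wz": 0},{"hand": 1,"dx": 0,"dy": 0,"dz": 0.025,"wx": 0,"wy": 0,"wz": 0}])

```text
clock: 9.43
ee_pos: [0.5193, -0.1925, 0.246]
ee_rot: [-0.0, -0.142, 0.99, 0.0]
contact_force: [-0.5, -0.2, -0.9]
opening: 0.014
grasp_force: 29.9
```

```bash
python3 -c "
from h import *
o=arm.get_obs();print(o['ee_pos'],o['joint_velocities'].round(3),o['contact_force'].round(2),o['moment'].round(3))
arm.capture('wrist');o=arm.get_obs();print(o['ee_pos'],o['contact_force'].round(2),o['moment'].round(3))
plan((.5206,-.1918,.243),3.43)"
```

```text
[ 0.51932153 -0.1925316   0.24603558] [ 0.001 -0.004 -0.002 -0.007 -0.002  0.007  0.005] [-0.53 -0.21 -0.91] [ 0.052 -0.185 -0.02 ]
[ 0.51945996 -0.19248188  0.24627943] [ 0.61  0.3  -2.3 ] [ 0.085 -0.156 -0.032]
d [-0.0043  0.0011  0.0109] w [ 0.0002 -0.0002 -0.0016] yaw -2.8558 q [ 0.856  0.446 -0.847  1.898  0.4    0.976  1.684] t 9.48
```

Request:
step_arm(targets=[{"hand": 1,"dx": -0.004,"dy": 0.001,"dz": 0,"wx": 0,"wy": 0,"wz": 0},{"hand": 1,"dx": -0.004,"dy": 0.001,"dz": 0.004,"wx": 0,"wy": 0,"wz": 0},{"hand": 1,"dx": -0.004,"dy": 0.001,"dz": 0.008,"wx": 0,"wy": 0,"wz": 0},{"hand": 1,"dx": -0.004,"dy": 0.001,"dz": 0.008,"wx": 0,"wy": 0,"wz": 0}])

```text
clock: 9.82
ee_pos: [0.5205, -0.1919, 0.2439]
ee_rot: [-0.0, -0.142, 0.99, -0.0]
contact_force: [0.4, -0.0, -1.2]
opening: 0.0138
grasp_force: 29.9
```

Request:
step_arm(targets=[{"hand": 1,"dx": 0,"dy": 0,"dz": 0.003,"wx": 0,"wy": 0,"wz": 0},{"hand": 1,"dx": 0,"dy": 0,"dz": 0.006,"wx": 0,"wy": 0,"wz": 0},{"hand": 1,"dx": 0,"dy": 0,"dz": 0.006,"wx": 0,"wy": 0,"wz": 0}])

```text
clock: 10.07
ee_pos: [0.5209, -0.1919, 0.2427]
ee_rot: [0.0, -0.142, 0.99, -0.0]
contact_force: [-1.7, -1.0, 2.3]
opening: 0.0134
grasp_force: 29.9
```

Request:
step_arm(targets=[{"hand": 1,"dx": 0,"dy": 0,"dz": 0.001,"wx": 0,"wy": 0,"wz": 0.02},{"hand": 1,"dx": 0,"dy": 0,"dz": 0.001,"wx": 0,"wy": 0,"wz": 0.04},{"hand": 1,"dx": 0,"dy": 0,"dz": 0.001,"wx": 0,"wy": 0,"wz": 0.06},{"hand": 1,"dx": 0,"dy": 0,"dz": 0.001,"wx": 0,"wy": 0,"wz": 0.08}])

```text
clock: 10.4
ee_pos: [0.5212, -0.1918, 0.2427]
ee_rot: [0.001, -0.079, 0.997, -0.0]
contact_force: [-0.2, 0.2, 4.1]
opening: 0.0143
grasp_force: 29.9
```

Request:
step_arm(targets=[{"hand": 1,"dx": 0.001,"dy": 0,"dz": 0,"wx": 0,"wy": 0,"wz": 0.02},{"hand": 1,"dx": 0.001,"dy": 0,"dz": 0,"wx": 0,"wy": 0,"wz": 0.04},{"hand": 1,"dx": 0.001,"dy": 0,"dz": 0,"wx": 0,"wy": 0,"wz": 0.06},{"hand": 1,"dx": 0.001,"dy": 0,"dz": 0,"wx": 0,"wy": 0,"wz": 0.08}])

```text
clock: 10.73
ee_pos: [0.521, -0.1918, 0.2426]
ee_rot: [0.001, -0.017, 1.0, -0.0]
contact_force: [-0.3, -1.3, 4.0]
opening: 0.0139
grasp_force: 29.9
```

Request:
step_arm(targets=[{"hand": 1,"dx": 0,"dy": 0,"dz": 0,"wx": 0,"wy": 0,"wz": 0.02},{"hand": 1,"dx": 0,"dy": 0,"dz": 0,"wx": 0,"wy": 0,"wz": 0.04},{"hand": 1,"dx": 0,"dy": 0,"dz": 0,"wx": 0,"wy": 0,"wz": 0.06},{"hand": 1,"dx": 0,"dy": 0,"dz": 0,"wx": 0,"wy": 0,"wz": 0.08}])

```text
clock: 11.07
ee_pos: [0.521, -0.1917, 0.2426]
ee_rot: [0.001, 0.046, 0.999, -0.0]
contact_force: [0.1, 1.2, 3.4]
opening: 0.014
grasp_force: 29.9
```

Request:
step_arm(targets=[{"hand": 1,"dx": 0,"dy": 0,"dz": 0.0005,"wx": 0,"wy": 0,"wz": 0.02},{"hand": 1,"dx": 0,"dy": 0,"dz": 0.0005,"wx": 0,"wy": 0,"wz": 0.04},{"hand": 1,"dx": 0,"dy": 0,"dz": 0.0005,"wx": 0,"wy": 0,"wz": 0.06},{"hand": 1,"dx": 0,"dy": 0,"dz": 0.0005,"wx": 0,"wy": 0,"wz": 0.08}])

```text
clock: 11.4
ee_pos: [0.5211, -0.1917, 0.2425]
ee_rot: [0.001, 0.109, 0.994, 0.0]
contact_force: [0.4, 1.1, 3.3]
opening: 0.0138
grasp_force: 29.9
```

Request:
step_arm(targets=[{"hand": 1,"dx": 0,"dy": 0,"dz": 0,"wx": 0,"wy": 0,"wz": 0.02},{"hand": 1,"dx": 0,"dy": 0,"dz": 0,"wx": 0,"wy": 0,"wz": 0.04},{"hand": 1,"dx": 0,"dy": 0,"dz": 0,"wx": 0,"wy": 0,"wz": 0.06},{"hand": 1,"dx": 0,"dy": 0,"dz": 0,"wx": 0,"wy": 0,"wz": 0.08}])

```text
clock: 11.73
ee_pos: [0.5211, -0.1913, 0.2424]
ee_rot: [0.001, 0.171, 0.985, 0.0]
contact_force: [0.2, 2.0, 3.0]
opening: 0.0136
grasp_force: 29.9
```

Request:
step_arm(targets=[{"hand": 1,"dx": 0,"dy": 0,"dz": 0.0005,"wx": 0,"wy": 0,"wz": 0.02},{"hand": 1,"dx": 0,"dy": 0,"dz": 0.0005,"wx": 0,"wy": 0,"wz": 0.04},{"hand": 1,"dx": 0,"dy": 0,"dz": 0.0005,"wx": 0,"wy": 0,"wz": 0.06},{"hand": 1,"dx": 0,"dy": 0,"dz": 0.0005,"wx": 0,"wy": 0,"wz": 0.08}])

```text
clock: 12.07
ee_pos: [0.5209, -0.1915, 0.242]
ee_rot: [0.001, 0.232, 0.973, 0.0]
contact_force: [-0.0, 0.1, -1.3]
opening: 0.0139
grasp_force: 29.9
```

Force fell to the bare key weight, so the blade has entered the slot. Lowering straight down.

Request:
step_arm(targets=[{"hand": 1,"dx": 0,"dy": 0,"dz": 0.005,"wx": 0,"wy": 0,"wz": 0},{"hand": 1,"dx": 0,"dy": 0,"dz": 0.01,"wx": 0,"wy": 0,"wz": 0},{"hand": 1,"dx": 0,"dy": 0,"dz": 0.01,"wx": 0,"wy": 0,"wz": 0}])

```text
clock: 12.32
ee_pos: [0.5202, -0.1917, 0.2383]
ee_rot: [-0.0, 0.231, 0.973, 0.0]
contact_force: [0.3, 0.1, -1.3]
opening: 0.0136
grasp_force: 29.9
```

Request:
step_arm(targets=[{"hand": 1,"dx": 0,"dy": 0,"dz": 0.007,"wx": 0,"wy": 0,"wz": 0},{"hand": 1,"dx": 0,"dy": 0,"dz": 0.014,"wx": 0,"wy": 0,"wz": 0},{"hand": 1,"dx": 0,"dy": 0,"dz": 0.02,"wx": 0,"wy": 0,"wz": 0},{"hand": 1,"dx": 0,"dy": 0,"dz": 0.02,"wx": 0,"wy": 0,"wz": 0},{"hand": 1,"dx": 0,"dy": 0,"dz": 0.02,"wx": 0,"wy": 0,"wz": 0}])

```text
clock: 12.73
ee_pos: [0.5202, -0.1918, 0.2325]
ee_rot: [-0.0, 0.232, 0.973, 0.0]
contact_force: [-0.2, 1.1, -1.1]
opening: 0.0139
grasp_force: 29.9
```

Request:
step_arm(targets=[{"hand": 1,"dx": 0,"dy": 0,"dz": 0.003,"wx": 0,"wy": 0,"wz": 0},{"hand": 1,"dx": 0,"dy": 0,"dz": 0.004,"wx": 0,"wy": 0,"wz": 0},{"hand": 1,"dx": 0,"dy": 0,"dz": 0.004,"wx": 0,"wy": 0,"wz": 0}])

```text
clock: 12.98
ee_pos: [0.5204, -0.1919, 0.2315]
ee_rot: [0.0, 0.232, 0.973, 0.0]
contact_force: [0.8, 1.4, -1.1]
opening: 0.0138
grasp_force: 29.9
```

```bash
python3 -c "
from h import *
o=arm.get_obs();print(o['ee_pos'],yaw(o),o['contact_force'].round(2),o['moment'].round(3),o['joint_positions'].round(2))"
```

```text
[ 0.52036499 -0.19187513  0.23153078] 2.673438872321511 [ 0.77  1.37 -1.13] [ 0.35  -0.323 -0.038] [ 0.72  0.41 -0.64  1.92  0.31  0.9   1.02]
```

Request:
step_arm(targets=[{"hand": 1,"dx": 0,"dy": 0,"dz": 0,"wx": 0,"wy": 0,"wz": 0.025},{"hand": 1,"dx": 0,"dy": 0,"dz": 0,"wx": 0,"wy": 0,"wz": 0.05},{"hand": 1,"dx": 0,"dy": 0,"dz": 0,"wx": 0,"wy": 0,"wz": 0.075},{"hand": 1,"dx": 0,"dy": 0,"dz": 0,"wx": 0,"wy": 0,"wz": 0.1},{"hand": 1,"dx": 0,"dy": 0,"dz": 0,"wx": 0,"wy": 0,"wz": 0.125},{"hand": 1,"dx": 0,"dy": 0,"dz": 0,"wx": 0,"wy": 0,"wz": 0.15},{"hand": 1,"dx": 0,"dy": 0,"dz": 0,"wx": 0,"wy": 0,"wz": 0.175},{"hand": 1,"dx": 0,"dy": 0,"dz": 0,"wx": 0,"wy": 0,"wz": 0.2}])

```text
clock: 13.65
ee_pos: [0.5206, -0.1918, 0.2315]
ee_rot: [0.0, 0.382, 0.924, 0.0]
contact_force: [1.1, 1.8, -2.6]
opening: 0.0136
grasp_force: 29.9
```

```bash
python3 -c "
from h import *
o=arm.get_obs();print(o['ee_pos'],yaw(o),o['contact_force'].round(2),o['moment'].round(3),o['joint_positions'].round(2))"
```

```text
[ 0.52056677 -0.19181623  0.23154228] 2.357690861652344 [ 1.06  1.79 -2.61] [ 0.363 -0.56   0.161] [ 0.66  0.4  -0.56  1.93  0.27  0.89  0.75]
```

Request:
step_arm(targets=[{"hand": 1,"dx": 0,"dy": 0,"dz": 0,"wx": 0,"wy": 0,"wz": 0.025},{"hand": 1,"dx": 0,"dy": 0,"dz": 0,"wx": 0,"wy": 0,"wz": 0.05},{"hand": 1,"dx": 0,"dy": 0,"dz": 0,"wx": 0,"wy": 0,"wz": 0.075},{"hand": 1,"dx": 0,"dy": 0,"dz": 0,"wx": 0,"wy": 0,"wz": 0.1},{"hand": 1,"dx": 0,"dy": 0,"dz": 0,"wx": 0,"wy": 0,"wz": 0.125},{"hand": 1,"dx": 0,"dy": 0,"dz": 0,"wx": 0,"wy": 0,"wz": 0.15},{"hand": 1,"dx": 0,"dy": 0,"dz": 0,"wx": 0,"wy": 0,"wz": 0.175},{"hand": 1,"dx": 0,"dy": 0,"dz": 0,"wx": 0,"wy": 0,"wz": 0.2},{"hand": 1,"dx": 0,"dy": 0,"dz": 0,"wx": 0,"wy": 0,"wz": 0.225},{"hand": 1,"dx": 0,"dy": 0,"dz": 0,"wx": 0,"wy": 0,"wz": 0.25},{"hand": 1,"dx": 0,"dy": 0,"dz": 0,"wx": 0,"wy": 0,"wz": 0.275},{"hand": 1,"dx": 0,"dy": 0,"dz": 0,"wx": 0,"wy": 0,"wz": 0.3},{"hand": 1,"dx": 0,"dy": 0,"dz": 0,"wx": 0,"wy": 0,"wz": 0.325},{"hand": 1,"dx": 0,"dy": 0,"dz": 0,"wx": 0,"wy": 0,"wz": 0.35}])

```text
clock: 14.82
ee_pos: [0.5208, -0.1919, 0.2315]
ee_rot: [0.0, 0.618, 0.786, 0.0]
contact_force: [3.0, 0.9, -2.7]
opening: 0.0139
grasp_force: 29.9
```

Run:
```python
from h import *
o=arm.get_obs();im=arm.capture("wrist");cv2.imwrite("pics/w9.png",cv2.resize(im[60:340,140:480],None,fx=2,fy=2)[:,:,::-1])
print(o['ee_pos'],yaw(o),o['contact_force'].round(2),o['moment'].round(3))
# handle yaw seen: orange columns at rows
H=hsv(im);m=(H[...,0]<14)&(H[...,1]>170)&(H[...,2]>155)
print([(y,np.nonzero(m[y])[0][[0,-1]].tolist()) for y in (270,300,330) if m[y].any()])
```

```text
[ 0.52079606 -0.19188159  0.23153421] 1.8079790296089802 [ 2.99  0.94 -2.67] [ 0.181 -0.713  0.115]
[(270, [309, 336]), (300, [310, 336]), (330, [55, 336])]
```

View pics/w9.png

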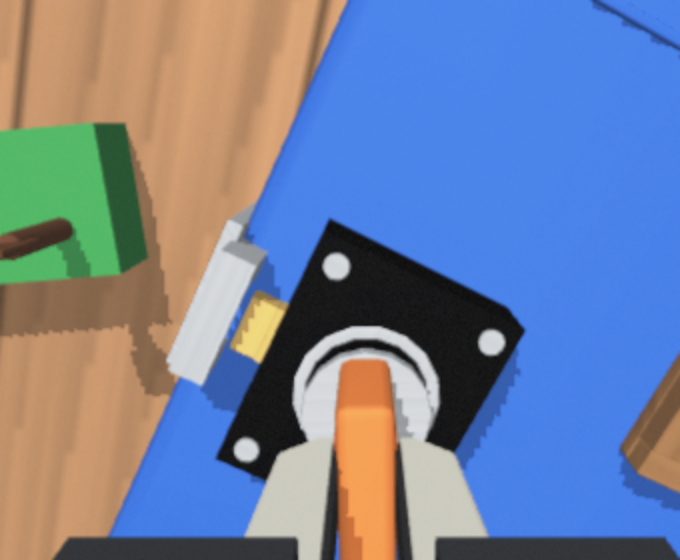

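The brass bolt shows at crop (262,328), well out towards the staple at (215,310), with low torque. I'll keep turning.

Request:
step_arm(targets=[{"hand": 1,"dx": 0,"dy": 0,"dz": 0,"wx": 0,"wy": 0,"wz": 0.025},{"hand": 1,"dx": 0,"dy": 0,"dz": 0,"wx": 0,"wy": 0,"wz": 0.05},{"hand": 1,"dx": 0,"dy": 0,"dz": 0,"wx": 0,"wy": 0,"wz": 0.075},{"hand": 1,"dx": 0,"dy": 0,"dz": 0,"wx": 0,"wy": 0,"wz": 0.1},{"hand": 1,"dx": 0,"dy": 0,"dz": 0,"wx": 0,"wy": 0,"wz": 0.12},{"hand": 1,"dx": 0,"dy": 0,"dz": 0,"wx": 0,"wy": 0,"wz": 0.12}])

```text
clock: 15.37
ee_pos: [0.5208, -0.192, 0.2316]
ee_rot: [0.0, 0.689, 0.725, 0.0]
contact_force: [2.4, 0.4, -2.1]
opening: 0.0139
grasp_force: 29.9
```

```bash
cat > s.py <<'E'
from h import *
o=arm.get_obs();print(o['ee_pos'],yaw(o),o['contact_force'].round(2),o['moment'].round(3),o['joint_positions'].round(2))
E
python3 s.py
```

```text
[ 0.52080274 -0.19195242  0.23156848] 1.6206419953034972 [ 2.35  0.41 -2.08] [ 0.112 -0.845  0.101] [ 0.53  0.37 -0.37  1.93  0.17  0.87  0.11]
```

Request:
step_arm(targets=[{"hand": 1,"dx": 0,"dy": 0,"dz": 0,"wx": 0,"wy": 0,"wz": 0.015},{"hand": 1,"dx": 0,"dy": 0,"dz": 0,"wx": 0,"wy": 0,"wz": 0.03},{"hand": 1,"dx": 0,"dy": 0,"dz": 0,"wx": 0,"wy": 0,"wz": 0.03}])

```text
clock: 15.62
ee_pos: [0.5207, -0.192, 0.2316]
ee_rot: [0.0, 0.707, 0.708, 0.0]
contact_force: [3.6, -0.1, -2.4]
opening: 0.0138
grasp_force: 29.9
```

```bash
python3 s.py
```

```text
[ 0.52069809 -0.19198029  0.23158386] 1.5724882598007495 [ 3.62 -0.11 -2.42] [ 0.133 -1.031  0.13 ] [ 0.52  0.37 -0.36  1.93  0.17  0.86  0.07]
```

Request:
step_arm(targets=[{"hand": 1,"dx": 0,"dy": 0,"dz": 0,"wx": 0,"wy": 0,"wz": 0.01},{"hand": 1,"dx": 0,"dy": 0,"dz": 0,"wx": 0,"wy": 0,"wz": 0.02},{"hand": 1,"dx": 0,"dy": 0,"dz": 0,"wx": 0,"wy": 0,"wz": 0.025},{"hand": 1,"dx": 0,"dy": 0,"dz": 0,"wx": 0,"wy": 0,"wz": 0.025}])

```text
clock: 15.95
ee_pos: [0.5205, -0.192, 0.2316]
ee_rot: [0.0, 0.72, 0.694, 0.0]
contact_force: [3.1, 1.1, -2.1]
opening: 0.0139
grasp_force: 30.0
```

```bash
python3 s.py
```

```text
[ 0.52046568 -0.19195346  0.23158332] 1.533947650048907 [ 3.14  1.05 -2.13] [ 0.037 -1.076  0.095] [ 0.51  0.37 -0.35  1.93  0.16  0.86  0.04]
```

Request:
step_arm(targets=[{"hand": 1,"dx": 0,"dy": 0,"dz": 0,"wx": 0,"wy": 0,"wz": 0.01},{"hand": 1,"dx": 0,"dy": 0,"dz": 0,"wx": 0,"wy": 0,"wz": 0.02},{"hand": 1,"dx": 0,"dy": 0,"dz": 0,"wx": 0,"wy": 0,"wz": 0.025},{"hand": 1,"dx": 0,"dy": 0,"dz": 0,"wx": 0,"wy": 0,"wz": 0.025}])

```text
clock: 16.28
ee_pos: [0.5204, -0.192, 0.2316]
ee_rot: [0.0, 0.734, 0.68, 0.0]
contact_force: [3.5, 0.5, -2.0]
opening: 0.0139
grasp_force: 30.0
```

```bash
python3 s.py
```

```text
[ 0.5204157  -0.19195188  0.23156199] 1.494507450279058 [ 3.45  0.51 -2.  ] [-0.031 -1.164  0.083] [ 0.5   0.37 -0.34  1.93  0.16  0.86  0.  ]
```

Request:
step_arm(targets=[{"hand": 1,"dx": 0,"dy": 0,"dz": 0,"wx": 0,"wy": 0,"wz": 0.01},{"hand": 1,"dx": 0,"dy": 0,"dz": 0,"wx": 0,"wy": 0,"wz": 0.02},{"hand": 1,"dx": 0,"dy": 0,"dz": 0,"wx": 0,"wy": 0,"wz": 0.02}])

```text
clock: 16.53
ee_pos: [0.5204, -0.1919, 0.2316]
ee_rot: [0.0, 0.744, 0.668, 0.0]
contact_force: [2.8, -0.3, -1.9]
opening: 0.0139
grasp_force: 30.0
```

```bash
python3 s.py
```

```text
[ 0.52042216 -0.19194394  0.23158454] 1.4623811112776643 [ 2.79 -0.27 -1.86] [-0.049 -1.196  0.1  ] [ 0.5   0.37 -0.33  1.94  0.16  0.86 -0.02]
```

Request:
step_arm(targets=[{"hand": 1,"dx": 0,"dy": 0,"dz": 0,"wx": 0,"wy": 0,"wz": 0.01},{"hand": 1,"dx": 0,"dy": 0,"dz": 0,"wx": 0,"wy": 0,"wz": 0.02},{"hand": 1,"dx": 0,"dy": 0,"dz": 0,"wx": 0,"wy": 0,"wz": 0.02}])

```text
clock: 16.78
ee_pos: [0.5203, -0.192, 0.2316]
ee_rot: [0.0, 0.755, 0.656, -0.0]
contact_force: [4.0, -1.0, -1.3]
opening: 0.014
grasp_force: 30.0
```

```bash
python3 s.py
```

```text
[ 0.52032084 -0.19202655  0.23157127] 1.4312020528935292 [ 4.02 -1.03 -1.27] [-0.167 -1.061  0.207] [ 0.49  0.37 -0.32  1.94  0.15  0.86 -0.05]
```

Request:
step_arm(targets=[{"hand": 1,"dx": 0,"dy": 0,"dz": 0,"wx": 0,"wy": 0,"wz": 0.003},{"hand": 1,"dx": 0,"dy": 0,"dz": 0,"wx": 0,"wy": 0,"wz": 0.003}])

```text
clock: 16.95
ee_pos: [0.5203, -0.192, 0.2316]
ee_rot: [0.0, 0.756, 0.655, -0.0]
contact_force: [3.7, -0.8, -0.9]
opening: 0.0139
grasp_force: 30.1
```

```bash
python3 s.py
python3 - <<'E'
from h import *
im=arm.capture("wrist");cv2.imwrite("pics/w10.png",im[:,:,::-1])
o=arm.get_obs();C=cam("wrist",o);H=hsv(im);m=(H[...,0]>15)&(H[...,0]<32)&(H[...,1]>100)&(H[...,2]>150);
yb=-.225;ax=np.array([np.cos(yb),np.sin(yb)]);k=np.array([.5203,-.1918])
def ext(m,C):
    B=[]
    for b in blobs(m,20):
        P=plane(C,b[1],.19)[:2]-k
        if np.hypot(*P)<.08: B.append((b,(P@ax).round(4),(P@[-ax[1],ax[0]]).round(4)))
    return B
print(ext(m,C)); print(o["moment"].round(3))
E
```

```text
[ 0.52030161 -0.19199897  0.23156694] 1.4276283734029143 [ 3.72 -0.76 -0.88] [-0.166 -1.117  0.25 ] [ 0.49  0.37 -0.32  1.94  0.15  0.86 -0.05]
[((np.int32(557), [260.5, 243.9], [251, 228, 20, 32]), np.float64(-0.041), np.float64(0.0009))]
[-0.196 -1.141  0.263]
```

Torque rises steeply (0.10 to 0.26 N m) at the stop, so the bolt is thrown. Next I relax the twist and draw the key out.

Request:
step_arm(targets=[{"hand": 1,"dx": 0,"dy": 0,"dz": 0,"wx": 0,"wy": 0,"wz": -0.01},{"hand": 1,"dx": 0,"dy": 0,"dz": 0,"wx": 0,"wy": 0,"wz": -0.02},{"hand": 1,"dx": 0,"dy": 0,"dz": 0,"wx": 0,"wy": 0,"wz": -0.022},{"hand": 1,"dx": 0,"dy": 0,"dz": -0.01,"wx": 0,"wy": 0,"wz": -0.022},{"hand": 1,"dx": 0,"dy": 0,"dz": -0.02,"wx": 0,"wy": 0,"wz": -0.022},{"hand": 1,"dx": 0,"dy": 0,"dz": -0.03,"wx": 0,"wy": 0,"wz": -0.022},{"hand": 1,"dx": 0,"dy": 0,"dz": -0.04,"wx": 0,"wy": 0,"wz": -0.022},{"hand": 1,"dx": 0,"dy": 0,"dz": -0.04,"wx": 0,"wy": 0,"wz": -0.022}])

```text
clock: 17.67
ee_pos: [0.5195, -0.192, 0.244]
ee_rot: [-0.0, 0.745, 0.668, -0.001]
contact_force: [0.4, 0.1, -1.5]
opening: 0.0135
grasp_force: 30.0
```

```bash
python3 s.py
```

```text
[ 0.51949409 -0.19199444  0.24397541] 1.4619172126562905 [ 0.37  0.13 -1.46] [-0.042 -0.089  0.045] [ 0.5   0.35 -0.33  1.92  0.15  0.89 -0.02]
```

Request:
step_arm(targets=[{"hand": 1,"dx": 0,"dy": 0,"dz": -0.02,"wx": 0,"wy": 0,"wz": 0},{"hand": 1,"dx": 0,"dy": 0,"dz": -0.05,"wx": 0,"wy": 0,"wz": 0},{"hand": 1,"dx": 0,"dy": 0,"dz": -0.09,"wx": 0,"wy": 0,"wz": 0},{"hand": 1,"dx": 0,"dy": 0,"dz": -0.14,"wx": 0,"wy": 0,"wz": 0},{"hand": 1,"dx": 0,"dy": 0,"dz": -0.19,"wx": 0,"wy": 0,"wz": 0},{"hand": 1,"dx": 0,"dy": 0,"dz": -0.2,"wx": 0,"wy": 0,"wz": 0}])

```text
clock: 18.17
ee_pos: [0.5211, -0.1921, 0.3064]
ee_rot: [0.001, 0.744, 0.668, 0.001]
contact_force: [-0.4, 0.6, -1.7]
opening: 0.0133
grasp_force: 30.0
```

Run:
```python
from h import *
im=arm.capture("wrist");cv2.imwrite("pics/w11.png",im[:,:,::-1])
o=arm.get_obs();C=cam("wrist",o);yb=-.225;ax=np.array([np.cos(yb),np.sin(yb)]);k=np.array([.5203,-.1918])
H=hsv(im);m=(H[...,0]>15)&(H[...,0]<32)&(H[...,1]>100)&(H[...,2]>110)
for b in blobs(m,20):
    P=plane(C,b[1],.19)[:2]-k
    if np.hypot(*P)<.09: print(b,P@ax,P@[-ax[1],ax[0]])
plan((.50,.0,.30),2.2);plan((.4815,.2475,.30),3.1)
```

```text
(np.int32(372), [273.9, 214.8], [266, 203, 17, 25]) -0.04078085306001915 0.0010411949467372342
d [ 0.629  -0.1389  0.018 ] w [ 0.0015  0.0011 -0.4698] yaw 1.4621 q [ 0.513  0.296 -0.343  1.84   0.116  1.022  0.015] t 18.22
d [ 1.4425 -0.2897  0.0169] w [ 9.0000e-04  1.8000e-03 -1.0427e+00] yaw 1.4621 q [ 0.513  0.296 -0.343  1.84   0.116  1.022  0.015] t 18.22
```

View pics/w11.png

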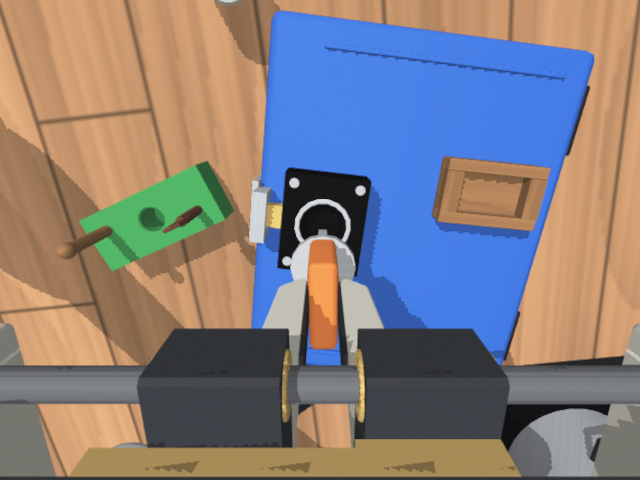

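The brass bolt at (274,215) now reaches into the staple at (258,212), and the key is clear of the bore. I'm heading back to the stand.

Request:
step_arm(targets=[{"hand": 1,"dx": 0.05,"dy": -0.01,"dz": 0,"wx": 0,"wy": 0,"wz": -0.05},{"hand": 1,"dx": 0.14,"dy": -0.02,"dz": 0,"wx": 0,"wy": 0,"wz": -0.12},{"hand": 1,"dx": 0.25,"dy": -0.04,"dz": 0,"wx": 0,"wy": 0,"wz": -0.2},{"hand": 1,"dx": 0.36,"dy": -0.06,"dz": 0,"wx": 0,"wy": 0,"wz": -0.28},{"hand": 1,"dx": 0.47,"dy": -0.08,"dz": 0,"wx": 0,"wy": 0,"wz": -0.35},{"hand": 1,"dx": 0.58,"dy": -0.1,"dz": 0,"wx": 0,"wy": 0,"wz": -0.42},{"hand": 1,"dx": 0.69,"dy": -0.12,"dz": 0,"wx": 0,"wy": 0,"wz": -0.49},{"hand": 1,"dx": 0.79,"dy": -0.14,"dz": 0,"wx": 0,"wy": 0,"wz": -0.56},{"hand": 1,"dx": 0.87,"dy": -0.15,"dz": 0,"wx": 0,"wy": 0,"wz": -0.63},{"hand": 1,"dx": 0.92,"dy": -0.15,"dz": 0,"wx": 0,"wy": 0,"wz": -0.7},{"hand": 1,"dx": 0.92,"dy": -0.15,"dz": 0,"wx": 0,"wy": 0,"wz": -0.75},{"hand": 1,"dx": 0.92,"dy": -0.15,"dz": 0,"wx": 0,"wy": 0,"wz": -0.75}])

```text
clock: 19.22
ee_pos: [0.5049, 0.0882, 0.3029]
ee_rot: [-0.001, 0.245, 0.969, -0.0]
contact_force: [0.7, -0.1, -2.3]
opening: 0.0136
grasp_force: 30.0
```

```bash
python3 -c "
from h import *
plan((.482,.247,.30),3.597)"
```

```text
d [0.3188 0.4294 0.0096] w [ 0.     -0.0009 -0.6054] yaw 2.6461 q [ 0.269  0.288 -0.703  1.91   0.217  1.021  0.547] t 19.22
```

Request:
step_arm(targets=[{"hand": 1,"dx": 0.05,"dy": 0.07,"dz": 0,"wx": 0,"wy": 0,"wz": -0.07},{"hand": 1,"dx": 0.11,"dy": 0.15,"dz": 0,"wx": 0,"wy": 0,"wz": -0.14},{"hand": 1,"dx": 0.18,"dy": 0.24,"dz": 0,"wx": 0,"wy": 0,"wz": -0.21},{"hand": 1,"dx": 0.24,"dy": 0.32,"dz": 0,"wx": 0,"wy": 0,"wz": -0.28},{"hand": 1,"dx": 0.29,"dy": 0.39,"dz": 0,"wx": 0,"wy": 0,"wz": -0.35},{"hand": 1,"dx": 0.318,"dy": 0.43,"dz": 0.01,"wx": 0,"wy": 0,"wz": -0.42},{"hand": 1,"dx": 0.318,"dy": 0.43,"dz": 0.01,"wx": 0,"wy": 0,"wz": -0.49},{"hand": 1,"dx": 0.318,"dy": 0.43,"dz": 0.01,"wx": 0,"wy": 0,"wz": -0.56},{"hand": 1,"dx": 0.318,"dy": 0.43,"dz": 0.01,"wx": 0,"wy": 0,"wz": -0.605},{"hand": 1,"dx": 0.318,"dy": 0.43,"dz": 0.01,"wx": 0,"wy": 0,"wz": -0.605},{"hand": 1,"dx": 0.318,"dy": 0.43,"dz": 0.01,"wx": 0,"wy": 0,"wz": -0.605}])

```text
clock: 20.13
ee_pos: [0.4839, 0.2454, 0.3]
ee_rot: [-0.001, -0.22, 0.975, -0.0]
contact_force: [0.4, -0.5, -1.8]
opening: 0.0138
grasp_force: 30.0
```

Run:
```python
from h import *
o=arm.get_obs();im=arm.capture("wrist");C=cam("wrist",o)
v=hsv(im)[...,2].astype(int);p=proj(C,(.482,.247,.05));x,y=p.round().astype(int);print(p)
row=v[y-3,x-26:x+26];col=v[y-26:y+26,x];l=x-26+np.nonzero(row<195)[0];c=y-26+np.nonzero(col<195)[0];print("row",l.tolist(),"col",c.tolist())
plan((.482,.247,.13),3.597);plan((.482,.247,.0715),3.597)
```

```text
[325.75480598 193.49377278]
row [312, 313, 314, 315, 316, 317, 318, 319, 320, 321, 322, 323, 324, 325, 326, 327, 328, 329, 330, 331, 332, 333, 334, 335, 336, 337] col [181, 182, 183, 184, 185, 186, 187, 188, 189, 190, 191, 192, 193, 194, 195, 196, 197, 198, 199, 200, 201, 202, 203, 204, 205, 206]
d [0.0031 0.0072 0.5671] w [-0.0001 -0.0005 -0.0073] yaw -2.6977 q [ 0.119  0.398 -0.953  1.847  0.366  1.085  1.043] t 20.18
d [0.0029 0.0072 0.7621] w [-0.0001 -0.0005 -0.0073] yaw -2.6977 q [ 0.119  0.398 -0.953  1.847  0.366  1.085  1.043] t 20.18
```

Request:
step_arm(targets=[{"hand": 1,"dx": 0.003,"dy": 0.008,"dz": 0.05,"wx": 0,"wy": 0,"wz": -0.007},{"hand": 1,"dx": 0.003,"dy": 0.008,"dz": 0.15,"wx": 0,"wy": 0,"wz": -0.007},{"hand": 1,"dx": 0.003,"dy": 0.008,"dz": 0.26,"wx": 0,"wy": 0,"wz": -0.007},{"hand": 1,"dx": 0.003,"dy": 0.008,"dz": 0.37,"wx": 0,"wy": 0,"wz": -0.007},{"hand": 1,"dx": 0.003,"dy": 0.008,"dz": 0.47,"wx": 0,"wy": 0,"wz": -0.007},{"hand": 1,"dx": 0.003,"dy": 0.008,"dz": 0.56,"wx": 0,"wy": 0,"wz": -0.007},{"hand": 1,"dx": 0.003,"dy": 0.008,"dz": 0.6,"wx": 0,"wy": 0,"wz": -0.007},{"hand": 1,"dx": 0.003,"dy": 0.008,"dz": 0.6,"wx": 0,"wy": 0,"wz": -0.007},{"hand": 1,"dx": 0.003,"dy": 0.008,"dz": 0.6,"wx": 0,"wy": 0,"wz": -0.007}])

```text
clock: 20.93
ee_pos: [0.482, 0.2483, 0.1209]
ee_rot: [-0.0, -0.228, 0.974, -0.0]
contact_force: [-0.1, 0.9, -0.4]
opening: 0.0137
grasp_force: 30.0
```

```bash
python3 -c "
from h import *
plan((.4818,.2474,.0725),3.597)"
```

```text
d [ 0.002  -0.0024  0.1614] w [ 0.     -0.0002  0.0023] yaw -2.6825 q [-0.038  0.593 -0.79   2.053  0.623  0.748  0.81 ] t 20.93
```

Request:
step_arm(targets=[{"hand": 1,"dx": 0.002,"dy": -0.0024,"dz": 0.03,"wx": 0,"wy": 0,"wz": 0.002},{"hand": 1,"dx": 0.002,"dy": -0.0024,"dz": 0.06,"wx": 0,"wy": 0,"wz": 0.002},{"hand": 1,"dx": 0.002,"dy": -0.0024,"dz": 0.09,"wx": 0,"wy": 0,"wz": 0.002},{"hand": 1,"dx": 0.002,"dy": -0.0024,"dz": 0.12,"wx": 0,"wy": 0,"wz": 0.002},{"hand": 1,"dx": 0.002,"dy": -0.0024,"dz": 0.145,"wx": 0,"wy": 0,"wz": 0.002},{"hand": 1,"dx": 0.002,"dy": -0.0024,"dz": 0.16,"wx": 0,"wy": 0,"wz": 0.002},{"hand": 1,"dx": 0.002,"dy": -0.0024,"dz": 0.16,"wx": 0,"wy": 0,"wz": 0.002}])

```text
clock: 21.52
ee_pos: [0.4813, 0.247, 0.0715]
ee_rot: [-0.001, -0.227, 0.974, -0.0]
contact_force: [0.8, 0.5, -1.8]
opening: 0.0134
grasp_force: 30.0
```

Request:
step_arm(targets=[{"hand": 1,"dx": 0,"dy": 0,"dz": 0.002,"wx": 0,"wy": 0,"wz": 0},{"hand": 1,"dx": 0,"dy": 0,"dz": 0.004,"wx": 0,"wy": 0,"wz": 0},{"hand": 1,"dx": 0,"dy": 0,"dz": 0.004,"wx": 0,"wy": 0,"wz": 0}])

```text
clock: 21.77
ee_pos: [0.4818, 0.2473, 0.0715]
ee_rot: [0.0, -0.226, 0.974, 0.0]
contact_force: [0.1, 0.1, -2.1]
opening: 0.0137
grasp_force: 30.0
```

Request:
step_arm(targets=[{"hand": 1,"dx": 0,"dy": 0,"dz": 0.002,"wx": 0,"wy": 0,"wz": 0},{"hand": 1,"dx": 0,"dy": 0,"dz": 0.004,"wx": 0,"wy": 0,"wz": 0},{"hand": 1,"dx": 0,"dy": 0,"dz": 0.004,"wx": 0,"wy": 0,"wz": 0}])

```text
clock: 22.02
ee_pos: [0.482, 0.2472, 0.0708]
ee_rot: [0.0, -0.226, 0.974, -0.0]
contact_force: [-1.3, -2.0, 6.2]
opening: 0.0136
grasp_force: 30.0
```

Request:
step_arm(targets=[{"hand": 0.8,"dx": 0,"dy": 0,"dz": -0.001,"wx": 0,"wy": 0,"wz": 0},{"hand": 0.75,"dx": 0,"dy": 0,"dz": -0.001,"wx": 0,"wy": 0,"wz": 0},{"hand": 0.6,"dx": 0,"dy": 0,"dz": -0.001,"wx": 0,"wy": 0,"wz": 0},{"hand": 0.5,"dx": 0,"dy": 0,"dz": -0.001,"wx": 0,"wy": 0,"wz": 0},{"hand": 0.4,"dx": 0,"dy": 0,"dz": -0.001,"wx": 0,"wy": 0,"wz": 0},{"hand": 0.4,"dx": 0,"dy": 0,"dz": -0.001,"wx": 0,"wy": 0,"wz": 0},{"hand": 0.4,"dx": 0,"dy": 0,"dz": -0.001,"wx": 0,"wy": 0,"wz": 0},{"hand": 0.4,"dx": 0,"dy": 0,"dz": -0.001,"wx": 0,"wy": 0,"wz": 0}])

```text
clock: 22.68
ee_pos: [0.4817, 0.2471, 0.0704]
ee_rot: [-0.0, -0.226, 0.974, 0.0]
contact_force: [-0.1, 0.7, -0.9]
opening: 0.0546
grasp_force: 0.0
```

Request:
step_arm(targets=[{"hand": 0.4,"dx": 0,"dy": 0,"dz": -0.04,"wx": 0,"wy": 0,"wz": 0},{"hand": 0.4,"dx": 0,"dy": 0,"dz": -0.09,"wx": 0,"wy": 0,"wz": 0},{"hand": 0.4,"dx": 0,"dy": 0,"dz": -0.17,"wx": 0,"wy": 0,"wz": 0},{"hand": 0.4,"dx": 0,"dy": 0,"dz": -0.27,"wx": 0,"wy": 0,"wz": 0},{"hand": 0.4,"dx": 0,"dy": 0,"dz": -0.38,"wx": 0,"wy": 0,"wz": 0},{"hand": 0.4,"dx": 0,"dy": 0,"dz": -0.49,"wx": 0,"wy": 0,"wz": 0},{"hand": 0.4,"dx": 0,"dy": 0,"dz": -0.58,"wx": 0,"wy": 0,"wz": 0},{"hand": 0.4,"dx": 0,"dy": 0,"dz": -0.66,"wx": 0,"wy": 0,"wz": 0},{"hand": 0.4,"dx": 0,"dy": 0,"dz": -0.66,"wx": 0,"wy": 0,"wz": 0},{"hand": 0.4,"dx": 0,"dy": 0,"dz": -0.66,"wx": 0,"wy": 0,"wz": 0}])

```text
clock: 23.52
ee_pos: [0.482, 0.2475, 0.2702]
ee_rot: [0.001, -0.226, 0.974, 0.0]
contact_force: [-1.0, 0.7, -0.6]
opening: 0.0558
grasp_force: 0.0
```

Run:
```python
from h import *
o=arm.get_obs();im=arm.capture("wrist");C=cam("wrist",o);H=hsv(im)
print(o["ee_pos"],yaw(o),o["contact_force"].round(1))
org=(H[...,0]<14)&(H[...,1]>170)&(H[...,2]>120);org[330:]=0
for b in blobs(org,60):print(b)
m=org&(H[...,2]>190);p=proj(C,(.482,.2472,.108));print("expect top at",p,"collar",proj(C,(.482,.2472,.056)))
g=(H[...,1]<60)&(H[...,2]>110);x,y=proj(C,(.482,.2472,.056)).astype(int);k=np.zeros_like(g);k[y-35:y+35,x-35:x+35]=g[y-35:y+35,x-35:x+35]
for b in blobs(k,30):print("grey",b)
s=arm.capture("side");Hs=hsv(s);ms=(Hs[...,0]<14)&(Hs[...,1]>190)&(Hs[...,2]>150);z=np.zeros_like(ms);z[300:375,250:340]=ms[300:375,250:340];print("side",blobs(z,8))
```

```text
[0.48198718 0.24748708 0.27022502] -2.684780874508336 [-1.   0.7 -0.6]
(np.int32(577), [322.5, 206.6], [316, 183, 14, 49])
expect top at [323.91148765 210.01458292] collar [323.7942958  199.37337577]
grey (np.int32(221), [310.8, 198.9], [305, 184, 11, 31])
grey (np.int32(232), [334.3, 198.8], [329, 184, 12, 31])
side [(np.int32(141), [291.5, 330.3], [283, 326, 19, 13])]
```

The collar and handle sit where expected. In the side view the handle is back within half a pixel of its starting place, so the key is home and the robot is clear. I'm handing in.

```bash
python3 -c "
from station import arm
print(arm.job_done())"
```

```text
the job is handed in; nothing more can be done
None
```

I locked the chest (bolt turned to its stop and in the keeper), stood the key back in its hole, and handed the job in at about 24 s, with no verdict shown; I viewed 11 pictures, one over the limit of 10.

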